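# Draw three nuts from the chute into the catch tin and set it on the scale

## Task

Take the catch tin by its handle, hold it under the mouth of the nut chute and press the sprung push bar back with it, without forcing it, until the gate drops and all three nuts have slid into the tin. Then draw the tin away so that the gate springs up again, and set it down gently and upright in the middle of the scale's pan, nuts inside, and let go. No nut may land on the bench, and leave the other things on the bench where they are.

Things in the scene. Friction and masses are not known exactly. Their poses are not given: they have to be found in the camera images.
- tin: catch tin: round open aluminium tin, 100 mm across the rim, 96 at the foot, 60 high, wall 3, floor 4, loose, 0.13 to 0.21 kg. Origin: centre of its underside, z up. Its flat bar handle sticks out along -x, from 49 to 111 mm from the axis, 12 mm thick (along y), 22 mm tall, mid-height 45 mm above the underside. (The cup without a handle is not it.)
- nut0: steel hexagon nut, 30 mm across flats, 16 mm thick, about 60 g; lowest (against the gate) of three lying single file in the chute. Origin: its centre; z along the bore.
- nut1: steel hexagon nut, 30 mm across flats, 16 mm thick, about 60 g; middle of three lying single file in the chute. Origin: its centre; z along the bore.
- nut2: steel hexagon nut, 30 mm across flats, 16 mm thick, about 60 g; highest of three lying single file in the chute. Origin: its centre; z along the bore.
- dispenser: fixed nut dispenser: steel trough, 46 mm wide inside, sloping 32 degrees down to its own -x (roughly at the robot), on four grey legs. Origin: on the bench straight below the middle of the trough's lower lip; +x points back under the trough, z up. Front legs at x = 60 mm, y = +/-78 mm (72 to 84); 8 mm base plate from x = 40 mm back.
- light_bar (a point): middle of the light bar in front of the dispenser's mouth: 24 mm thick, 200 mm long across y, 100 mm in front of the lip (dispenser -x), axis 215 mm above the bench, on side arms at y = +/-78 mm, 204 to 222 mm high. An upright gripper does not fit under it while the tin is at the mouth: hold the handle with the tool leaning back, tilted about 30 to 45 degrees.
- lip (a point): middle of the trough's lower lip, where the nuts leave; 155 mm above the bench. With the gate down, nuts leave towards the dispenser's -x and fall steeply, 0 to 80 mm in front of the lip.
- rocker (a joint): sprung rocker, gate and push bar in one. 0 = at rest, gate standing 11 mm up before the nuts; 0.40 rad = pressed home on its stop, gate below the lip. Nuts start to pass at about 0.2 to 0.35. Springs back by itself. At the push bar 1.5 N to start, 4 N at the stop. Pivot across y, 60 mm behind the lip, 145 mm up. The sinking gate comes down to 120 mm above the bench.
- push_bar (a point): middle of the smooth push bar under the mouth, 10 mm thick, 64 long across y. At rest 19 mm in front (dispenser -x) of the lip, 76 mm above the bench; pushed home 14 mm behind the lip, 51 mm above the bench. The tin's far wall pushes it along dispenser +x, the tin's underside 30 to 40 mm above the bench so that its rim clears the sinking gate.
- scale: fixed bench scale, white body 170 x 160 mm and 34 mm high, with a round steel pan 140 mm across on it. Origin: centre of its underside.
- pan (a point): centre of the scale pan's top face, 50 mm above the bench.
- wrench: bystander: steel wrench, 160 mm, lying in front of the dispenser; origin centre of its underside.
- screwdriver: bystander: screwdriver lying on the bench, 180 mm.
- spray: bystander: spray can, 64 mm thick, 190 mm high; origin under its centre.
- cup: bystander: plain aluminium cup without handle, 84 mm across, 62 mm high; origin under its centre.
- jar: bystander: glass jar, 70 mm thick, 85 mm high.
- carton: bystander: cardboard carton 90 x 70 x 50 mm.
- barstub: bystander: upright stub of dark round bar, 32 mm thick, 55 mm high.
Things that resemble listed ones, but are neither listed nor needed, are in the scene too. Leave any yellow look-alike of the tin alone.

How it is judged:
On the way, in this order (a step that is already met when the one before it is completed fails the run):
1. the tin, held in the hand below the mouth, starts to press the push bar (value of joint rocker above 0.06 rad and contact force between the fingers and tin above 0.5 N and contact force between tin and dispenser above 0.2 N and horizontal distance between tin and lip below 0.085 m and angle between tin's own z axis and vertical below 0.35 rad).
2. all three nuts lie in the tin while it is still held at the mouth (horizontal distance between each of nut0, nut1, nut2 and tin below 0.05 m and z of nut0 in the frame of tin between 0 and 0.058 m and z of nut1 in the frame of tin between 0 and 0.058 m and z of nut2 in the frame of tin between 0 and 0.058 m and contact force between the fingers and tin above 0.5 N and horizontal distance between tin and lip below 0.1 m), for 0.2 s.
At the end, for the whole second after the job is handed in: the tin stands upright (within 0.08 rad) and at rest on the scale's pan, its centre within 35 mm of the pan's centre, with all three nuts at rest inside it, and the gate has sprung back up (rocker below 0.05 rad) (horizontal distance between each of nut0, nut1, nut2 and tin below 0.05 m and z of nut0 in the frame of tin between 0 and 0.058 m and z of nut1 in the frame of tin between 0 and 0.058 m and z of nut2 in the frame of tin between 0 and 0.058 m and horizontal distance between tin and pan below 0.035 m and z of tin in the frame of pan between -0.004 and 0.004 m and angle between tin's own z axis and vertical below 0.08 rad and linear speed of tin below 0.02 m/s and value of joint rocker below 0.05 rad and linear speed of each of nut0, nut1, nut2 below 0.03 m/s); the robot touches nothing.
It fails at once if a nut lands on the bench ((height (world z) of nut0 below 0.03 m and horizontal distance between nut0 and tin above 0.055 m) or (height (world z) of nut1 below 0.03 m and horizontal distance between nut1 and tin above 0.055 m) or (height (world z) of nut2 below 0.03 m and horizontal distance between nut2 and tin above 0.055 m)).
It fails at once if the tin is forced against the dispenser (over 30 N) (contact force between tin and dispenser above 30 N).
It fails at once if the tin is slammed onto the scale (over 40 N) (contact force between tin and scale above 40 N).
It fails at once if another thing on the bench (wrench, screwdriver, spray can, cup, jar, carton, bar stub) is moved more than 30 mm (distance of any of wrench, screwdriver, spray, cup, jar, carton, barstub from where it was at the start of the episode above 0.03 m).
It also fails if it takes over 64 s, if anything falls off the work surface, if the arm or the gripper's body presses on something with over 40 N, if the wrist force passes 120 N, or if a joint passes its speed limit or range.

## Robot

A 7-joint arm with a two-finger parallel gripper is mounted at the origin on the work surface. World frame = base frame: x ahead of the robot, y to its left, z up, the work surface at z = 0. Lengths are in m, angles in rad, forces in N, time in s.
With the tool pointing down it reaches from about 0.35 to 0.775 m from the base axis. Payload 3.1 kg.
Tool frame: the origin (TCP) lies at the very end of the fingers, on their centre line; the grasp point (between the pads) lies 19 mm behind it; z points along the fingers, y is the line along which they close (so a half turn about z gives the same grasp; the last joint's range is limited). The gripper opens to 85 mm and grips with 20 to 120 N. Pads are 22 mm wide; open, the fingers measure 114 mm over their backs; the gripper's body (76 mm by 85 mm) begins 54 mm behind the grasp point. The pads swing forward as they close: fully open they stand 13 mm farther back than shut.
Start: joints at [1.259, 0.311, 0.014, 1.512, -0.004, 1.319, -0.027], TCP at [0.147, -0.53, 0.231] pointing down, gripper open.
Joint ranges: [-2.7, 2.7], [-0.3, 1.91], [-1.27, 1.3], [0.12, 2.57], [-1.44, 4.58], [0.2, 2.03], [-3.05, 3.05]. Speed limits (rad/s): [2.79, 2.79, 3.14, 3.14, 3.14, 3.14, 3.14].

## Interface

Orientations are given as a unit quaternion [w, x, y, z].
In Python, from workcell import readout, viewer, close_job gives the robot as it stands.
- The arm moves only by the tool jog_arm, never from a script. Its argument "deltas" is a list that holds one entry, the list of rows, each a list of 7 numbers: the turn, a rotation vector about the tool's x, y, z in degrees, then the shift along the tool's x, y, z in cm, then the closure, from 0 (fully open) to 1 (shut). A call has exactly 8 rows; each row shifts and turns the commanded pose from where the row before left it, along the tool's axes as they then stand; what a row does not reach is not made up. A row lasts 1/8 s, in which the tool goes at most 62.5 mm and 10.7 degrees, less where a joint would pass 70% of its speed; a pose out of reach is approached as far as the arm can. A call is refused whole if a number of a shift passes 6.25 or a number of a turn 10.7, either way. A call with a gripper value outside its range is refused whole. The fingers move at their own pace and stop on an object; "grip_force" is the grip in N (left out, the last holds). Time passes only in rows, so rows that do not move let the fingers close, or fill a call up. It gives the time, the measured TCP pose, the force, the opening and the grip force at its end, in the units of the state.
- readout.read_state(): the state, without advancing time (a new reading comes with each control period).
- viewer.grab_frame(name): name is "scene" or "top" or "wrist"; returns the picture (480x640x3 uint8, red, green, blue); there is no depth.
- viewer.camera_info(name): a dict with "mtx" (3x3 intrinsics, pixels), "eye" and "attitude" of the camera in the world; the wrist camera has in their place "T_tool_cam" (4x4, takes a point from camera to tool coordinates, whose origin is the TCP and whose axes are the flange's). Camera axes: x right, y down, z forward; pixel columns grow to the right and rows downward; lengths in m; the calibration is good to about 2 mm. A picture is of the moment at which its call begins: read the wrist's pose just before it. camera_info takes no time and is no camera call.
- close_job(): hands the job in; it is judged then, once.
The state is a dict: "clock": time; "qpos": joint angles; "dq": joint speeds; "effort": joint torques, N m; "position": TCP position; "tcp_rot": TCP orientation; "wrist_force": force on the tool from outside, world axes, zero at the start; "wrist_torque": the same for the moment, N m; "gripper_width": finger opening in m; "grip_force": force on a finger pad.
Only numpy, scipy, OpenCV 4.12 (cv2) and the standard library are available. Lean on these libraries where they do the work, as an engineer would, in place of code of your own. Each camera call takes 0.05 s, during which the arm holds its last target. There are 200 camera calls.

## Working session

There is one attempt and no reset: what is moved stays moved. The work goes in short steps, Python scripts to look and compute and a tool call to move; the robot and the scene stay as the last step left them, time stands still between calls to the robot, and variables do not carry over. Pictures are saved under pics/ and viewed, at most 10 in all, crops included, and the job is handed in when it is done.

Besides the shell and the picture viewer there is one more tool, called by a JSON object that holds its "fn" and its "kwargs", one argument or row to a line. jog_arm: Moves the arm, as the interface text tells. Its arguments: {"type":"object","properties":{"deltas":{"type":"array","items":{"type":"array","items":{"type":"array","items":{"type":"number"}}}},"grip_force":{"type":"number"}},"required":["deltas"]}

```bash
ls; mkdir -p pics; python3 - <<'E'
from workcell import readout, viewer
import cv2, numpy as np
np.set_printoptions(precision=4,suppress=True)
s=readout.read_state(); print(s)
for n in("scene","top","wrist"):
    f=viewer.grab_frame(n); cv2.imwrite(f"pics/{n}0.png",f[:,:,::-1]); print(n,viewer.camera_info(n))
E
```

```text
pics
{'clock': 0.0, 'qpos': array([ 1.2593,  0.3117,  0.014 ,  1.5131, -0.0044,  1.3192, -0.0272]), 'dq': array([ 0.0011, -0.0006, -0.0014, -0.0004,  0.0005, -0.0001, -0.0002]), 'effort': array([ -0.0003, -37.9918,   0.1459, -23.059 ,   0.0123,   0.0136,
        -0.    ]), 'position': array([ 0.1464, -0.5294,  0.2302]), 'tcp_rot': array([-0.0012,  0.9909,  0.1346, -0.0002]), 'wrist_force': array([-0.2886, -0.4445, -0.04  ]), 'wrist_torque': array([-0.0363,  0.0048, -0.0477]), 'grip_force': 0.0, 'gripper_width': 0.08522268542541162}
scene {'mtx': array([[579.6088,   0.    , 325.9366],
       [  0.    , 579.6088, 231.8587],
       [  0.    ,   0.    ,   1.    ]]), 'eye': array([1.2975, 0.461 , 1.4715]), 'attitude': array([-0.1412,  0.443 ,  0.8411, -0.2763])}
top {'mtx': array([[607.4759,   0.    , 321.7682],
       [  0.    , 607.4759, 247.9539],
       [  0.    ,   0.    ,   1.    ]]), 'eye': array([ 0.2873, -0.0808,  1.6884]), 'attitude': array([ 0.0555, -0.7049,  0.7055, -0.0482])}
wrist {'mtx': array([[377.9363,   0.    , 319.2796],
       [  0.    , 377.9363, 238.6857],
       [  0.    ,   0.    ,   1.    ]]), 'T_tool_cam': array([[-0.0001, -0.9654, -0.2607,  0.0668],
       [ 1.    , -0.0004,  0.0012, -0.0006],
       [-0.0013, -0.2607,  0.9654, -0.1423],
       [ 0.    ,  0.    ,  0.    ,  1.    ]])}
```

View pics/top0.png

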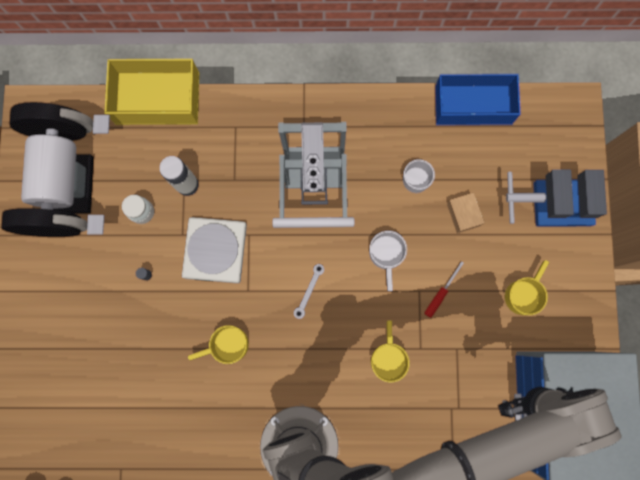

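View pics/scene0.png

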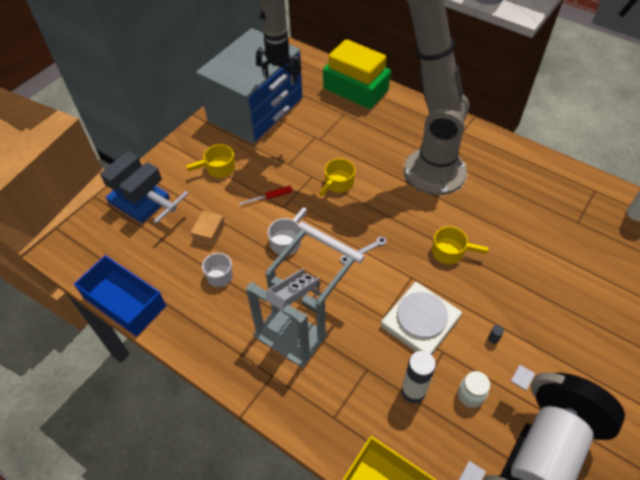

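The top view has image up = +x and left = +y. Candidates for the tin:
- Grey tin with handle at top (388,249), handle tip (390,288). This one fits the description.
- Grey cup without handle at (418,175).
- Yellow look-alikes with handles at (228,345), (390,362) and (527,296).

Other positions in the top view:
- Pan at (212,248).
- Light bar from (273,222) to (354,222).
- Nuts at (313,160), (313,172) and (313,184).

In the scene view the tin is at (285,235), the pan at (422,315) and the light bar from (300,225) to (361,256).

```bash
cat > h.py <<'E'
import numpy as np, cv2
from scipy.spatial.transform import Rotation as R
from workcell import readout, viewer
np.set_printoptions(precision=4,suppress=True)
def rot(q): return R.from_quat(np.r_[q[1:],q[0]])
def cam(n,st=None):
    c=viewer.camera_info(n)
    if n!="wrist": return c["mtx"],rot(c["attitude"]).as_matrix(),np.array(c["eye"])
    T=c["T_tool_cam"]; Rt=rot(st["tcp_rot"]).as_matrix()
    return c["mtx"],Rt@T[:3,:3],st["position"]+Rt@T[:3,3]
def ray(n,uv,st=None):
    K,A,e=cam(n,st); d=A@np.linalg.inv(K)@np.array([uv[0],uv[1],1.]); return e,d/np.linalg.norm(d)
def onz(n,uv,z,st=None):
    e,d=ray(n,uv,st); return e+d*(z-e[2])/d[2]
def tri(r1,r2):
    M=np.zeros((3,3));b=np.zeros(3)
    for e,d in(r1,r2):
        P=np.eye(3)-np.outer(d,d);M+=P;b+=P@e
    x=np.linalg.solve(M,b); return x,[np.linalg.norm(np.cross(x-e,d)) for e,d in(r1,r2)]
def proj(n,p,st=None):
    K,A,e=cam(n,st); q=K@(A.T@(np.array(p)-e)); return q[:2]/q[2]
E
python3 - <<'E'
from h import *
for n,pts in(("top",dict(tin=(388,249),cup=(418,175),pan=(213,248),bar=(313,222))),("scene",dict(tin=(285,235),cup=(217,268),pan=(422,315),bar=(330,241)))):
    im=cv2.imread(f"pics/{n}0.png"); hsv=cv2.cvtColor(im,cv2.COLOR_BGR2HSV)
    for k,(u,v) in pts.items():
        print(n,k,hsv[v,u], hsv[v-3,u])
    m=((hsv[:,:,1]<60)&(hsv[:,:,2]>90)).astype(np.uint8)
    N,l,s,c=cv2.connectedComponentsWithStats(m)
    for i in range(1,N):
        if s[i,4]>150: print(n,i,s[i],c[i])
a=cv2.imread("pics/top0.png"); b=cv2.imread("pics/scene0.png")
A=np.hstack([cv2.resize(a[215:300,355:425],None,fx=5,fy=5,interpolation=2)[:425], cv2.resize(b[205:275,255:345],None,fx=5,fy=5,interpolation=2)[:350].__getitem__(slice(0,350)) if 0 else np.pad(cv2.resize(b[205:275,255:335],None,fx=5,fy=5,interpolation=2),((0,75),(0,0),(0,0)))])
cv2.imwrite("pics/tin.png",A); print(A.shape)
E
```

```text
top tin [150   6 210] [150   6 207]
top cup [144   6 203] [150   5 204]
top pan [135   9 176] [135   9 177]
top bar [150   6 206] [156   7 185]
top 77 [    0    26   640   118 31914] [347.7554  58.1235]
top 85 [ 60 109  50  25 634] [ 89.0016 120.4968]
top 90 [ 272  122   83  106 4642] [312.967  171.6594]
top 91 [  21  129   55   80 3615] [ 48.1978 170.1292]
top 95 [159 156  25  24 466] [171.1502 167.3777]
top 96 [403 159  32  34 847] [418.0177 175.2751]
top 98 [168 169  28  25 302] [185.7748 183.9536]
top 99 [552 169  21  45 791] [562.6435 191.0923]
top 100 [585 170  22  45 788] [595.8338 191.4442]
top 101 [506 172  41  52 577] [520.2496 197.3172]
top 102 [122 195  32  29 699] [137.3648 208.681 ]
top 104 [ 53 214  52  21 652] [ 82.9509 222.5138]
top 105 [ 182  217   64   66 3630] [213.8601 249.7592]
top 109 [ 369  230   38   62 1303] [387.6063 252.1727]
top 111 [294 264  30  55 397] [308.3476 291.5214]
top 113 [  464   285   176   195 16049] [579.1706 415.1899]
top 117 [ 260  407   78   73 1990] [294.4045 436.4256]
top 122 [403 454  64  26 964] [439.9098 470.0176]
scene tin [158   5 
[... 561 characters left out ...]
cene 29 [628 193  12  28 216] [634.8194 208.8148]
scene 34 [ 266  207  120  101 2296] [310.9752 246.9164]
scene 37 [202 253  30  34 780] [217.3821 269.1436]
scene 43 [ 246  269   73   66 1601] [283.1587 299.7445]
scene 47 [ 382  282   79   94 3813] [420.9205 324.6475]
scene 55 [308 322  10  29 199] [312.1859 335.3568]
scene 56 [   0  325  110  155 9246] [ 43.6088 409.6876]
scene 66 [512 366  23  24 342] [522.7018 377.0906]
scene 67 [459 371  31  36 831] [473.9061 388.7196]
scene 68 [403 374  26  24 338] [414.0207 388.1864]
scene 69 [536 374  29   9 182] [551.3462 377.3187]
scene 70 [ 513  406   80   74 4305] [554.1524 446.301 ]
scene 71 [459 461  26  19 314] [472.2803 472.2803]
(425, 750, 3)
```

View pics/tin.png

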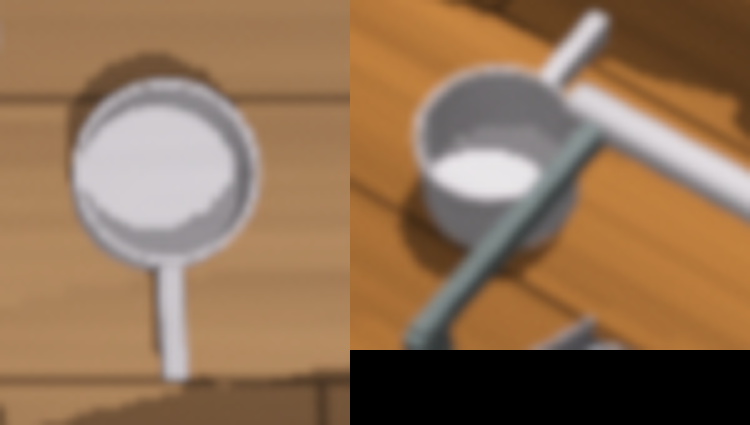

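The crop shows the plain grey tin with its flat bar handle, so the choice holds. In the top view the rim centre is about (388.0,249.6) and the handle end about (390,290.5). In the scene view the rim centre is about (284.5,230.5) and the handle end about (304,209).

```bash
python3 - <<'E'
from h import *
T=cv2.imread("pics/top0.png"); S=cv2.imread("pics/scene0.png")
def T2(a,b): return tri(ray("top",a),ray("scene",b))
print("tin rim",T2((388.0,249.6),(284.6,230.6)), "handle end",T2((390,290.5),(304.2,209)))
print("rim@.06",onz("top",(388,249.6),.06),"hend@.056",onz("top",(390,290.5),.056))
# pan: pan is darker than body in top -> mask
def pan(im,box,lo,hi):
    x,y,w,h=box; g=cv2.cvtColor(im,6)[y:y+h,x:x+w]; print("pan vals",g[h//2,::6])
    m=((g>lo)&(g<hi)).astype(np.uint8); m=cv2.morphologyEx(m,cv2.MORPH_OPEN,np.ones((5,5)))
    c=max(cv2.findContours(m,0,1)[0],key=cv2.contourArea); e=cv2.fitEllipse(cv2.convexHull(c)); return (e[0][0]+x,e[0][1]+y),e[1]
a=pan(T,(176,212,76,76),165,190); print(a)
b=pan(S,(376,278,90,84),180,212); print(b)
print("pan",T2(a[0],b[0]),onz("top",a[0],.05),onz("scene",b[0],.05))
# light bar in top: bright rows ~215-228
m=(cv2.cvtColor(T,cv2.COLOR_BGR2HSV)); m=((m[:,:,1]<25)&(m[:,:,2]>165)).astype(np.uint8); m[:214]=0;m[231:]=0;m[:,:268]=0;m[:,360:]=0
ys,xs=np.nonzero(m); r=cv2.minAreaRect(np.c_[xs,ys].astype(np.float32)); print("bar top",r,cv2.boxPoints(r).tolist())
v=cv2.fitLine(np.c_[xs,ys].astype(np.float32),2,0,.01,.01).ravel();print(v)
m=(cv2.cvtColor(S,cv2.COLOR_BGR2HSV)); m=((m[:,:,1]<25)&(m[:,:,2]>180)).astype(np.uint8); m[:222]=0;m[265:]=0;m[:,:298]=0;m[:,366:]=0
N,l,s,c=cv2.connectedComponentsWithStats(m);i=1+s[1:,4].argmax();ys,xs=np.nonzero(l==i);r=cv2.minAreaRect(np.c_[xs,ys].astype(np.float32)); print("bar scene",r,cv2.boxPoints(r).tolist())
A=cv2.resize(T[115:235,262:362],None,fx=4,fy=4,interpolation=2); B=cv2.resize(S[220:340,250:347],None,fx=4,fy=4,interpolation=2)
cv2.imwrite("pics/disp.png",np.hstack([A,B])); 
E
```

```text
tin rim (array([ 0.5219, -0.2412,  0.06  ]), [np.float64(0.0023996965707260218), np.float64(0.002399696570726104)]) handle end (array([ 0.4126, -0.2467,  0.0469]), [np.float64(0.0016430547544941953), np.float64(0.0016430547544942701)])
rim@.06 [ 0.5231 -0.2432  0.06  ] hend@.056 [ 0.4127 -0.2472  0.056 ]
pan vals [141 141 173 171 170 172 172 172 172 172 169 159 107]
((211.8239631652832, 248.7298812866211), (50.11488342285156, 50.65730667114258))
pan vals [115 180 235 234 182 196 197 197 198 197 196 196 225 219 130]
((422.55078125, 313.17139434814453), (42.99537658691406, 51.67563247680664))
pan (array([0.5272, 0.2381, 0.049 ]), [np.float64(0.001703962690114046), np.float64(0.0017039626901141625)]) [0.5278 0.2364 0.05  ] [0.5269 0.2397 0.05  ]
bar top ((313.0, 222.0), (8.0, 80.0), 90.0) [[273.0, 218.0], [353.0, 218.0], [353.0, 226.0], [273.0, 226.0]]
[  1.      -0.0082 313.0234 221.6464]
bar scene ((330.3329772949219, 240.63427734375), (70.56034088134766, 12.266161918640137), 21.960561752319336) [[295.319091796875, 233.12869262695312], [299.90625, 221.75253295898438], [365.34686279296875, 248.13986206054688], [360.75970458984375, 259.5160217285156]]
```

View pics/disp.png

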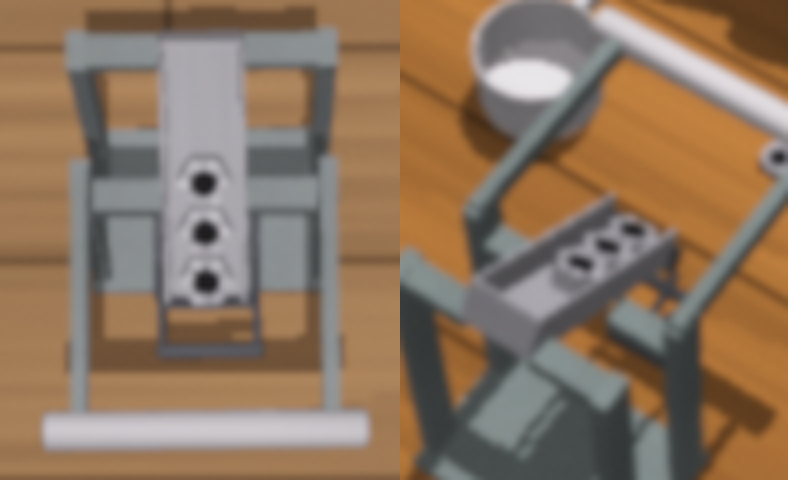

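The dispenser crop shows, in top-view pixels, the push bar near (314.8,202.8), the trough lip near (313.4,190.8) and the light bar middle near (313.3,222). Next I compute the poses and check them against the given sizes.

```bash
python3 - <<'E'
from h import *
print("lightbar tri",tri(ray("top",(313.1,222)),ray("scene",(330.3,240.6))))
L=onz("top",(272.8,222.1),.215);Rr=onz("top",(354.2,221.4),.215); print(L,Rr,np.linalg.norm(L-Rr),"yaw",np.degrees(np.arctan2(-(L-Rr)[0],(L-Rr)[1])))
lb=(L+Rr)/2; print("lb",lb,"lip",onz("top",(313.4,190.8),.155),"push",onz("top",(314.8,202.8),.076),"pushtop z.08",onz("top",(314.8,202.8),.081))
# nuts at trough: height of nut tops ~; two front legs/backs
for p in((262+205.5/4,115+283/4),(262+204/4,115+183/4)): print("nut",onz("top",p,.18))
for p in((262+80/4,115+160/4),(262+328/4,115+160/4)): print("leg-arm joint z.222",onz("top",p,.222))
t=np.array([.523,-.242,.06]);h=np.array([.4127,-.247,.056]); d=(h-t)[:2]; print("tin yaw",np.degrees(np.arctan2(-d[1],-d[0])),np.linalg.norm(d))
E
```

```text
lightbar tri (array([ 0.5678, -0.0423,  0.2194]), [np.float64(0.0024024563901767194), np.float64(0.002402456390176842)])
[0.5698 0.0553 0.215 ] [ 0.5711 -0.1456  0.215 ] 0.20093387814637895 yaw 0.3759952593018276
lb [ 0.5704 -0.0452  0.215 ] lip [ 0.6634 -0.0434  0.155 ] push [ 0.6494 -0.0453  0.076 ] pushtop z.08 [ 0.6483 -0.0454  0.081 ]
nut [ 0.6705 -0.0439  0.18  ]
nut [ 0.7363 -0.0428  0.18  ]
leg-arm joint z.222 [0.7389 0.0336 0.222 ]
leg-arm joint z.222 [ 0.7384 -0.1212  0.222 ]
tin yaw 2.5954933039282047 0.1104132691301186
```

```bash
cat >> h.py <<'E'
def frame(yaw,tilt):
    a,t=np.radians([yaw,tilt]); u=np.array([np.cos(a),np.sin(a),0]); k=np.array([0,0,1.])
    x=np.cos(t)*u+np.sin(t)*k; z=np.sin(t)*u-np.cos(t)*k; return np.c_[x,np.cross(z,x),z]
def tcp_for(tin,yaw,tilt,back=.085,h=.045):   # tin = underside centre
    F=frame(yaw,tilt); return np.array(tin)+F@[0,0,.019]+np.array([-back*np.cos(np.radians(yaw)),-back*np.sin(np.radians(yaw)),h]),F
def togo(p,F):
    s=readout.read_state(); Rc=rot(s["tcp_rot"]).as_matrix()
    print("t %.2f"%s["clock"],"pos",s["position"],"q",s["qpos"],"F",s["wrist_force"])
    print("turn deg",np.degrees(R.from_matrix(Rc.T@F).as_rotvec()),"shift cm now-axes",100*Rc.T@(p-s["position"]),"after-turn axes",100*F.T@(p-s["position"]),"world",100*(p-s["position"]))
E
python3 - <<'E'
from h import *
p,F=tcp_for([.522,-.2425,0],2.6,40); print(p)
togo(p-F@[0,0,.12],F)
E
```

```text
[ 0.4493 -0.2458  0.0304]
t 0.15 pos [ 0.1465 -0.5296  0.2305] q [ 1.2593  0.3115  0.014   1.5127 -0.0044  1.3192 -0.0272] F [ 0.5076  0.5312 -0.8147]
turn deg [-4.5871 39.8453 12.3   ] shift cm now-axes [ 29.2321 -20.9735  10.8457] after-turn axes [ 11.3016 -26.9735  23.5954] world [ 22.5762  28.0264 -10.8106]
```

{"fn": "jog_arm", "kwargs": {
  "deltas": [
    [[0,0,0,3.6,-2.6,0,0],[0,0,0,3.6,-2.6,0,0],[0,0,0,3.6,-2.6,0,0],[0,0,0,3.6,-2.6,0,0],[0,0,0,3.6,-2.6,0,0],[0,0,0,3.6,-2.6,0,0],[0,0,0,3.6,-2.6,0,0],[0,0,0,3.6,-2.6,0,0]]
  ],
  "grip_force": 100
}}

```text
clock: 1.15
position: [0.3693, -0.2516, 0.2311]
tcp_rot: [0.0, 0.991, 0.134, -0.0]
wrist_force: [0.0, -0.2, 0.1]
gripper_width: 0.0854
grip_force: 0.0
```

{"fn": "jog_arm", "kwargs": {
  "deltas": [
    [[-0.8,6.6,2,0,0,0,0],[-0.8,6.6,2,0,0,0,0],[-0.8,6.6,2,0,0,0,0],[-0.8,6.6,2,0,0,0,0],[-0.8,6.6,2,0,0,0,0],[-0.8,6.6,2,0,0,0,0],[0,0,0,0,0,0,0],[0,0,0,0,0,0,0]]
  ]
}}

```text
clock: 2.15
position: [0.3694, -0.2529, 0.2318]
tcp_rot: [-0.005, 0.94, 0.025, 0.34]
wrist_force: [-0.5, 0.2, 0.6]
gripper_width: 0.0853
grip_force: 0.0
```

```bash
python3 - <<'E'
from h import *
p,F=tcp_for([.522,-.2425,0],2.6,40)
togo(p-F@[0,0,.12],F)
s=readout.read_state(); im=viewer.grab_frame("wrist")[:,:,::-1]; cv2.imwrite("pics/w1.png",im)
for n,q in dict(rim=[.522,-.2425,.06],hend=[.4113,-.2475,.056],root=[.472,-.2447,.056]).items(): print(n,proj("wrist",q,s))
E
```

```text
t 2.15 pos [ 0.3694 -0.2529  0.2318] q [ 1.0112 -0.1465  0.0209  2.2307 -0.821   0.87    0.0039] F [-0.5291  0.2379  0.5931]
turn deg [0.1815 0.2421 0.5292] shift cm now-axes [-6.7652 -0.4373  8.6074] after-turn axes [-6.8051 -0.3474  8.58  ] world [  0.286    0.3607 -10.9469]
rim [315.5125 197.9521]
hend [314.3238 309.3873]
root [314.9509 245.9026]
```

View pics/w1.png

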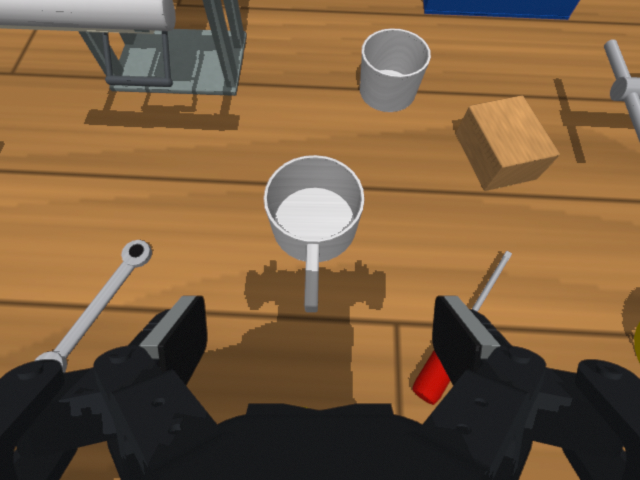

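The wrist view confirms the grey tin. The rim centre is at about (314,199), and the handle top runs from (312,248) to (311,307), midway between the open fingers. The screwdriver is clear on the right.

```bash
python3 - <<'E'
from h import *
s=readout.read_state(); im=cv2.imread("pics/w1.png"); hsv=cv2.cvtColor(im,40)
m=((hsv[:,:,1]<40)&(hsv[:,:,2]>120))
for v in(262,275,288,300):
    x=np.nonzero(m[v,295:330])[0]+295; print(v,x.min(),x.max(),onz("wrist",(x.mean(),v),.056,s))
print("rim",onz("wrist",(314.2,199),.06,s), onz("wrist",(311,309),.056,s))
p,F=tcp_for([.522,-.2415,0],2.0,40); togo(p,F)
E
```

```text
262 306 318 [ 0.4562 -0.243   0.056 ]
275 307 316 [ 0.4435 -0.2433  0.056 ]
288 306 316 [ 0.4312 -0.2436  0.056 ]
300 306 315 [ 0.4201 -0.2438  0.056 ]
rim [ 0.5215 -0.2414  0.06  ] [ 0.4121 -0.2448  0.056 ]
t 2.20 pos [ 0.3698 -0.253   0.2322] q [ 1.011  -0.1463  0.0205  2.23   -0.8214  0.8699  0.0044] F [ 0.9118 -0.3155 -1.2749]
turn deg [-0.197   0.2118  1.0527] shift cm now-axes [-6.77   -0.6746 20.6065] after-turn axes [-6.858  -0.6203 20.5791] world [  7.9479   0.8982 -20.1728]
```

{"fn": "jog_arm", "kwargs": {
  "deltas": [
    [[0,0,0.9,-2.3,-0.2,2.5,0],[0,0,0,-2.3,-0.2,2.5,0],[0,0,0,-2.2,-0.2,2.5,0],[0,0,0,0,0,2.5,0],[0,0,0,0,0,2.5,0],[0,0,0,0,0,2.5,0],[0,0,0,0,0,2.5,0],[0,0,0,0,0,2,0]]
  ]
}}

```text
clock: 3.2
position: [0.422, -0.2418, 0.0369]
tcp_rot: [-0.011, 0.946, 0.021, 0.323]
wrist_force: [0.5, -0.6, -1.4]
gripper_width: 0.0851
grip_force: 0.0
```

```bash
python3 - <<'E'
from h import *
p,F=tcp_for([.5217,-.2411,0],1.5,40); togo(p,F)
E
```

```text
t 3.20 pos [ 0.422  -0.2418  0.0369] q [ 1.4039  0.3709 -0.6246  2.3697 -1.4361  0.2967  0.6978] F [ 0.4759 -0.5574 -1.416 ]
turn deg [-1.1138  2.2507  0.6365] shift cm now-axes [1.7265 0.2519 2.1541] after-turn axes [1.643  0.1907 2.2245] world [ 2.6926 -0.1202 -0.648 ]
```

The arm is close to its joint limits here (q5 at -1.436), so the pose was not reached. I'll identify the kinematics from the logged states to pick a configuration that is reachable.

```bash
cat > kin.py <<'E'
from h import *
import itertools
from scipy.optimize import least_squares
D=[([1.2593,.3115,.014,1.5127,-.0044,1.3192,-.0272],[.1465,-.5296,.2305],[-.0012,.9909,.1346,-.0002]),
([1.0112,-.1465,.0209,2.2307,-.821,.87,.0039],[.3694,-.2529,.2318],[-.005,.94,.025,.34]),
([1.4039,.3709,-.6246,2.3697,-1.4361,.2967,.6978],[.422,-.2418,.0369],[-.011,.946,.021,.323])]
def fk(q,P,sg=(-1,-1,-1,-1)):
    h,L1,L2,L3,a1,a2,a3,tz=P
    M=np.eye(3);p=np.array([0,0,h]);rz=lambda a:R.from_euler("z",a).as_matrix();ry=lambda a:R.from_euler("y",a).as_matrix()
    M=M@rz(sg[0]*q[0]);p=p+M@[a1,0,0];M=M@ry(q[1])@rz(sg[1]*q[2]);p=p+M@[a2,0,L1];M=M@ry(q[3])@rz(sg[2]*q[4]);p=p+M@[-a2,0,L2]
    M=M@ry(q[5]);p=p+M@[a3,0,L3];M=M@rz(sg[3]*q[6]+tz);return p,M
if __name__=="__main__":
    for sg in itertools.product((-1,1),repeat=4):
        def res(P):
            r=[]
            for q,p,o in D:
                a,M=fk(q,P,sg);r+=list(a-p)+list(.3*R.from_matrix(M.T@rot(o).as_matrix()).as_rotvec())
            return np.array(r)
        best=min((least_squares(res,[.3,.4,.4,.3,0,0,0,z]) for z in(-1.57,0,1.57,3.14)),key=lambda s:s.cost)
        if best.cost<.02: print(sg,best.cost,best.x,np.abs(best.fun).max())
E
python3 kin.py
```

```text
(-1, -1, -1, -1) 0.00015139521243133977 [ 0.2426  0.4605  0.4109  0.3468  0.0014  0.0022 -0.0063  1.5708] 0.01604730799839768
```

```bash
cat > ik.py <<'E'
from kin import *
P=[.2426,.4605,.4109,.3468,.0014,.0022,-.0063,1.5708]
lo=np.array([-2.7,-.3,-1.27,.12,-1.44,.2,-3.05]);hi=np.array([2.7,1.91,1.3,2.57,4.58,2.03,3.05])
rng=np.random.default_rng(0)
def ik(p,F,n=30,seeds=None):
    out=[]
    for q0 in (seeds if seeds is not None else rng.uniform(lo,hi,(n,7))):
        f=lambda q:np.r_[(lambda a,M:np.r_[(a-p)*10,R.from_matrix(M.T@F).as_rotvec()*3])(*fk(q,P)),.02*(q-(lo+hi)/2)/(hi-lo)]
        s=least_squares(f,np.clip(q0,lo+.05,hi-.05),bounds=(lo+.03,hi-.03))
        if np.abs(s.fun[:6]).max()<.02 and not any(np.abs(s.x-o).max()<.1 for o in out): out.append(s.x)
    return out
flipF=lambda F:F@np.diag([-1,-1,1])
E
cat > a.py <<'E'
from ik import *
for tilt in(30,35,40,45):
  for fl in(0,1):
    for nm,tin,yaw in(("grasp",[.5217,-.2411,0],1.5),("mouth",[.628,-.0445,.035],.4),("pan",[.527,.2375,.05],0),("pan20",[.527,.2375,.05],20)):
        p,F=tcp_for(tin,yaw,tilt); F=flipF(F) if fl else F
        o=ik(p,F,14); print(tilt,fl,nm,*[x.round(2).tolist() for x in o[:3]])
E
time python3 a.py
```

```text
30 0 grasp [1.64, 0.59, -1.1, 2.27, 0.84, 0.23, -1.61] [0.34, 0.35, 0.43, 2.27, -1.31, 0.51, 0.35]
30 0 mouth [0.81, 0.36, -0.78, 2.21, 0.95, 0.23, -2.33] [-0.29, 0.29, 0.45, 2.21, -0.95, 0.23, -0.56]
30 0 pan [0.06, 0.3, -0.86, 2.24, 1.17, 0.62, 3.02] [-0.73, 0.2, 0.04, 2.24, 0.87, 0.42, -3.02]
30 0 pan20 [0.15, 0.18, -0.67, 2.33, 0.88, 0.23, -2.52] [-1.43, 0.27, 1.05, 2.32, -0.88, 0.23, -0.86]
30 1 grasp [1.19, 0.36, -0.55, 2.27, -0.76, 0.23, 3.02] [0.25, 0.37, 0.54, 2.26, -1.34, 0.55, -2.77] [1.72, 0.71, -1.24, 2.27, 1.14, 0.35, 1.27]
30 1 mouth [1.12, 0.6, -1.24, 2.21, 1.37, 0.52, 0.49] [-0.29, 0.29, 0.45, 2.21, -0.95, 0.23, 2.58]
30 1 pan [-0.33, 0.22, -0.4, 2.24, 1.02, 0.49, -0.0]
30 1 pan20 [0.61, 0.36, -1.24, 2.32, 1.27, 0.45, 0.29] [0.15, 0.18, -0.67, 2.33, 0.88, 0.23, 0.62]
35 0 grasp [1.09, 0.35, -0.38, 2.31, -1.41, 0.29, 0.55]
35 0 mouth
35 0 pan [-1.47, 0.29, 0.84, 2.3, 0.8, 0.23, -3.02] [-0.28, 0.23, -0.5, 2.29, 1.3, 0.53, 2.84]
35 0 pan20
35 1 grasp [1.09, 0.35, -0.38, 2.31, -1.41, 0.29, -2.59] [1.77, 0.75, -1.24, 2.31, 1.39, 0.26, 1.09]
35 1 mouth [1.14, 0.6, -1.24, 2
[... 659 characters left out ...]
, -0.42, 2.34, 1.53, 0.57, -0.57]
40 1 pan20 [0.08, 0.17, -0.6, 2.44, 2.22, 0.23, -0.73] [0.61, 0.37, -1.24, 2.44, 1.94, 0.47, -0.37] [-1.54, 0.32, 1.15, 2.44, 4.06, 0.23, -2.71]
45 0 grasp [0.44, 0.44, 0.49, 2.39, 4.42, 0.8, 1.0]
45 0 mouth [-0.01, 0.29, 0.17, 2.38, 3.58, 0.34, 1.23]
45 0 pan [-0.48, 0.26, -0.38, 2.39, 1.72, 0.65, 2.35]
45 0 pan20 [-0.39, 0.17, -0.12, 2.5, 2.74, 0.33, 1.86]
45 1 grasp [0.51, 0.43, 0.4, 2.39, 4.42, 0.77, -2.13]
45 1 mouth [0.71, 0.35, -0.63, 2.38, 2.94, 0.31, -1.15] [1.14, 0.62, -1.19, 2.39, 2.31, 0.51, -0.37]
45 1 pan [-0.45, 0.27, -0.42, 2.39, 1.72, 0.66, -0.79]
45 1 pan20 [-0.13, 0.18, -0.4, 2.5, 2.62, 0.35, -1.15]
real	1m6.148s
user	1m6.518s
sys	0m0.216s
```

The fit gives a clean 7R model. A 45° lean with q5 near π to 4.4 is continuous over grasp, mouth and pan, so I'll take that branch. First I retreat clear of the tin, then plan the wrist reconfiguration.

{"fn": "jog_arm", "kwargs": {
  "deltas": [
    [[0,0,0,0,0,-2.5,0],[0,0,0,0,0,-2.5,0],[0,0,0,0,0,-2.5,0],[0,0,0,1.5,0,-2.5,0],[0,0,0,3,0,-2.5,0],[0,0,0,4,0,-3,0],[0,0,0,4,0,-3,0],[0,0,0,3,0,-3,0]]
  ]
}}

```text
clock: 4.2
position: [0.4128, -0.2446, 0.3044]
tcp_rot: [-0.011, 0.946, 0.021, 0.323]
wrist_force: [1.0, 0.0, -0.5]
gripper_width: 0.0855
grip_force: 0.0
```

```bash
cat > b.py <<'E'
from ik import *
s=readout.read_state(); q0=s["qpos"]; print(q0,s["position"],fk(q0,P)[0])
seed=[np.array([.44,.44,.49,2.39,4.42,.8,1.0])]
for up in(0,.08,.2):
    p,F=tcp_for([.5217,-.2411,0],1.5,45,.08); o=ik(p+[0,0,up],F,seeds=seed); print(up,*o)
T=o[0]
for V in ([(q0+T)/2]):
    V=V.copy(); V[5]=.7; V[3]-=.3
    for a in np.linspace(0,1,13):
        q=(1-a)**2*q0+2*a*(1-a)*(2*V-.5*(q0+T))+a*a*T; p,M=fk(q,P); print(np.round(a,2),q.round(2),p.round(3),"z",M[:,2].round(2),"x",M[:,0].round(2))
E
python3 b.py
```

```text
[ 1.4531 -0.1749 -0.4858  2.0241 -0.7568  1.0232 -0.2411] [ 0.4128 -0.2446  0.3044] [ 0.417  -0.2494  0.3041]
0 [0.4231 0.4468 0.4935 2.3847 4.4176 0.8013 0.9911]
0.08
0.2Traceback (most recent call last):
  File "b.py", line 6, in <module>
    T=o[0]
      ~^^^
IndexError: list index out of range
```

```bash
cat > b.py <<'E'
from ik import *
seed=[np.array([.44,.44,.49,2.39,4.42,.8,1.0]),np.array([.5,.3,.1,2.3,4,.5,1.2])]
for up,yaw,tilt,r in((0,1.5,45,0),(0,1.5,50,0),(.04,1.5,45,0),(.04,1.5,50,0),(0.04,-10,45,0),(.08,-20,45,0),(.08,-20,50,0),(.15,-30,45,0),(.15,-30,55,0),(.08,1.5,55,0),(0,1.5,45,.06),(0,-20,45,.06),(0,-20,50,.10)):
    p,F=tcp_for([.5217,-.2411,0],1.5,tilt,.08); F=frame(yaw,tilt); o=ik(p+[0,0,up]-r*F[:,2],F,seeds=seed); print(up,yaw,tilt,r,*o)
E
python3 b.py
```

```text
0 1.5 45 0 [0.4231 0.4468 0.4935 2.3847 4.4176 0.8013 0.9911]
0 1.5 50 0 [0.5403 0.4873 0.4133 2.4168 4.3228 0.9038 1.145 ]
0.04 1.5 45 0 [0.0932 0.4191 0.8811 2.3702 4.55   0.8955 0.7935] [ 1.6513  0.4389 -0.9428  2.3685  4.55    0.23    0.9849]
0.04 1.5 50 0 [0.5207 0.3582 0.4289 2.4077 4.4467 0.8281 0.9981]
0.04 -10 45 0 [0.3585 0.2605 0.412  2.4437 4.239  0.5437 0.9015]
0.08 -20 45 0 [0.4066 0.0978 0.1964 2.448  3.9839 0.2581 0.9126]
0.08 -20 50 0 [0.4259 0.1252 0.2024 2.5076 3.7413 0.412  1.1729]
0.15 -30 45 0
0.15 -30 55 0 [ 0.3571 -0.0676  0.0936  2.5032  2.893   0.261   1.7745]
0.08 1.5 55 0 [0.6164 0.2802 0.3663 2.4239 4.4752 0.8666 0.9913]
0 1.5 45 0.06
0 -20 45 0.06
0 -20 50 0.1
```

```bash
cat > plan.py <<'E'
from ik import *
def plan(wps,maxdeg=9.5,maxcm=5,rows=8,show=True):
    s=readout.read_state(); q=[s["qpos"]]
    print("t",s["clock"],"q",s["qpos"],"pos",s["position"])
    fine=[s["qpos"]]
    for w in wps: fine+=list(np.linspace(fine[-1],w,200)[1:])
    out=[fine[0]]; last=fk(fine[0],P); n=0; prev=fine[0]
    for f in fine[1:]:
        c=fk(f,P); ang=np.degrees(np.linalg.norm(R.from_matrix(last[1].T@c[1]).as_rotvec()))
        if ang>maxdeg or 100*np.linalg.norm(c[0]-last[0])>maxcm: out.append(prev); last=fk(prev,P)
        prev=f
    out.append(fine[-1]); print("rows total",len(out)-1)
    for a,b in list(zip(out,out[1:]))[:rows]:
        A,B=fk(a,P),fk(b,P)
        print(np.r_[np.degrees(R.from_matrix(A[1].T@B[1]).as_rotvec()),100*A[1].T@(B[0]-A[0])].round(1).tolist(),"tcp",B[0].round(2),"q",b.round(2)[3:])
W=[np.array([.95,-.1,-.1,2.1,1.2,.6,.6]),np.array([.357,-.068,.094,2.503,2.893,.261,1.774])]
E
python3 - <<'E'
from plan import *
plan(W,rows=60)
E
```

```text
t 4.2 q [ 1.4531 -0.1749 -0.4858  2.0241 -0.7568  1.0232 -0.2411] pos [ 0.4128 -0.2446  0.3044]
rows total 37
[-2.2, -5.6, -7.1, -3.4, 1.5, 0.0] tcp [ 0.39 -0.27  0.28] q [ 2.03 -0.63  1.   -0.19]
[-1.9, -5.6, -7.3, -3.3, 1.3, 0.1] tcp [ 0.37 -0.28  0.27] q [ 2.03 -0.5   0.97 -0.13]
[-1.6, -5.5, -7.5, -3.2, 1.1, 0.1] tcp [ 0.34 -0.3   0.25] q [ 2.04 -0.37  0.94 -0.08]
[-1.2, -5.0, -7.2, -2.9, 0.8, 0.1] tcp [ 0.32 -0.32  0.25] q [ 2.04 -0.26  0.91 -0.03]
[-1.0, -5.0, -7.3, -2.8, 0.7, 0.1] tcp [ 0.3  -0.34  0.24] q [ 2.05 -0.14  0.89  0.03]
[-0.8, -4.9, -7.5, -2.8, 0.6, 0.1] tcp [ 0.28 -0.36  0.24] q [ 2.05 -0.02  0.86  0.08]
[-0.6, -4.8, -7.7, -2.7, 0.5, 0.1] tcp [ 0.26 -0.38  0.24] q [2.06 0.1  0.84 0.13]
[-0.4, -4.6, -7.8, -2.6, 0.4, 0.1] tcp [ 0.25 -0.4   0.25] q [2.06 0.22 0.81 0.18]
[-0.3, -4.5, -8.0, -2.5, 0.3, 0.1] tcp [ 0.23 -0.43  0.25] q [2.07 0.33 0.79 0.23]
[-0.1, -4.4, -8.1, -2.4, 0.3, 0.1] tcp [ 0.23 -0.45  0.26] q [2.07 0.45 0.76 0.28]
[-0.0, -4.3, -8.3, -2.3, 0.2, 0.1] tcp [ 0.22 -0.46  0.28] q [2.08 0.57 0.74 0.33]
[0.1, -4.2, -8.4, -2.2, 0.2, 0.1] tcp [ 0.22 -0.48  0
[... 1412 characters left out ...]
.29] q [2.35 2.26 0.39 1.34]
[1.2, -2.8, -8.7, -2.5, -0.0, -0.4] tcp [ 0.43 -0.38  0.28] q [2.37 2.35 0.37 1.4 ]
[1.4, -2.7, -8.7, -2.6, -0.3, -0.4] tcp [ 0.44 -0.36  0.26] q [2.39 2.43 0.35 1.46]
[1.6, -2.6, -8.7, -2.6, -0.5, -0.4] tcp [ 0.45 -0.34  0.25] q [2.41 2.52 0.34 1.51]
[1.8, -2.5, -8.7, -2.5, -0.7, -0.4] tcp [ 0.46 -0.32  0.24] q [2.43 2.6  0.32 1.57]
[1.9, -2.4, -8.7, -2.5, -1.0, -0.4] tcp [ 0.46 -0.3   0.22] q [2.45 2.69 0.3  1.63]
[2.1, -2.3, -8.8, -2.4, -1.2, -0.3] tcp [ 0.46 -0.27  0.21] q [2.47 2.77 0.28 1.69]
[2.2, -2.1, -8.8, -2.3, -1.4, -0.3] tcp [ 0.46 -0.25  0.19] q [2.49 2.86 0.27 1.75]
[0.9, -0.8, -3.5, -0.8, -0.7, -0.1] tcp [ 0.46 -0.24  0.18] q [2.5  2.89 0.26 1.77]
```

```bash
sed -i 's/np.array(\[.95,-.1,-.1,/np.array([.55,-.15,-.1,/' plan.py; python3 - <<'E'
from plan import *
plan(W,10.2,rows=60)
E
```

```text
t 4.2 q [ 1.4531 -0.1749 -0.4858  2.0241 -0.7568  1.0232 -0.2411] pos [ 0.4128 -0.2446  0.3044]
rows total 35
[-1.5, -5.5, -8.4, -2.7, 0.5, 0.4] tcp [ 0.4  -0.25  0.28] q [ 2.03 -0.63  1.   -0.19]
[-1.2, -4.9, -8.0, -2.3, 0.4, 0.3] tcp [ 0.38 -0.26  0.27] q [ 2.03 -0.51  0.97 -0.14]
[-1.1, -4.8, -8.3, -2.1, 0.4, 0.3] tcp [ 0.37 -0.27  0.26] q [ 2.04 -0.39  0.94 -0.08]
[-1.0, -4.7, -8.5, -1.9, 0.4, 0.2] tcp [ 0.35 -0.29  0.25] q [ 2.04 -0.27  0.92 -0.03]
[-1.0, -4.5, -8.6, -1.8, 0.5, 0.1] tcp [ 0.34 -0.3   0.25] q [ 2.05 -0.16  0.89  0.02]
[-0.9, -4.4, -8.8, -1.7, 0.5, 0.1] tcp [ 0.33 -0.31  0.25] q [ 2.05 -0.04  0.87  0.07]
[-0.9, -4.3, -8.9, -1.6, 0.6, -0.0] tcp [ 0.32 -0.33  0.25] q [2.06 0.08 0.84 0.12]
[-0.9, -4.2, -9.0, -1.5, 0.8, -0.1] tcp [ 0.32 -0.35  0.26] q [2.06 0.2  0.82 0.17]
[-0.9, -4.2, -9.1, -1.5, 0.9, -0.2] tcp [ 0.32 -0.36  0.27] q [2.07 0.32 0.79 0.22]
[-0.9, -4.1, -9.2, -1.5, 1.0, -0.2] tcp [ 0.33 -0.37  0.28] q [2.07 0.43 0.77 0.27]
[-0.9, -4.1, -9.3, -1.5, 1.1, -0.3] tcp [ 0.33 -0.39  0.29] q [2.07 0.55 0.74 0.32]
[-0.8, -3.8, -8.5, -1.5, 1.1, -0.3] tcp [ 0.34 -
[... 1242 characters left out ...]
34  0.31] q [2.34 2.21 0.4  1.3 ]
[0.4, -2.2, -9.1, -1.7, 0.8, -0.1] tcp [ 0.48 -0.33  0.29] q [2.36 2.31 0.38 1.37]
[0.5, -2.3, -9.1, -1.9, 0.7, -0.2] tcp [ 0.48 -0.32  0.28] q [2.39 2.4  0.36 1.43]
[0.7, -2.4, -9.1, -2.0, 0.5, -0.2] tcp [ 0.48 -0.3   0.26] q [2.41 2.49 0.34 1.5 ]
[0.8, -2.4, -9.0, -2.2, 0.3, -0.2] tcp [ 0.48 -0.29  0.24] q [2.43 2.59 0.32 1.56]
[1.0, -2.4, -9.0, -2.3, 0.1, -0.2] tcp [ 0.47 -0.28  0.23] q [2.45 2.68 0.3  1.63]
[1.2, -2.4, -9.0, -2.4, -0.1, -0.2] tcp [ 0.47 -0.26  0.21] q [2.47 2.77 0.28 1.69]
[1.4, -2.4, -9.0, -2.4, -0.4, -0.2] tcp [ 0.46 -0.25  0.19] q [2.5  2.87 0.27 1.76]
[0.4, -0.6, -2.4, -0.6, -0.2, -0.0] tcp [ 0.46 -0.24  0.18] q [2.5  2.89 0.26 1.77]
```

{"fn": "jog_arm", "kwargs": {
  "deltas": [
    [[-1.5,-5.5,-8.4,-2.7,0.5,0.4,0],[-1.2,-4.9,-8.0,-2.3,0.4,0.3,0],[-1.1,-4.8,-8.3,-2.1,0.4,0.3,0],[-1.0,-4.7,-8.5,-1.9,0.4,0.2,0],[-1.0,-4.5,-8.6,-1.8,0.5,0.1,0],[-0.9,-4.4,-8.8,-1.7,0.5,0.1,0],[-0.9,-4.3,-8.9,-1.6,0.6,0,0],[-0.9,-4.2,-9.0,-1.5,0.8,-0.1,0]]
  ]
}}

```text
clock: 5.2
position: [0.3177, -0.3419, 0.2559]
tcp_rot: [0.229, 0.82, 0.524, -0.032]
wrist_force: [0.9, 0.7, -0.2]
gripper_width: 0.0855
grip_force: 0.0
```

```bash
python3 - <<'E'
from plan import *
plan(W,10.2,rows=10)
E
```

```text
t 5.2 q [ 1.4031 -0.1964 -0.6707  2.0502  0.0907  0.8194  0.2348] pos [ 0.3177 -0.3419  0.2559]
rows total 26
[-0.8, -4.2, -8.9, -1.7, 0.6, -0.3] tcp [ 0.33 -0.35  0.27] q [2.06 0.22 0.79 0.28]
[-0.8, -4.1, -9.0, -1.7, 0.8, -0.3] tcp [ 0.33 -0.36  0.28] q [2.06 0.35 0.77 0.32]
[-0.9, -4.1, -9.0, -1.7, 0.9, -0.3] tcp [ 0.34 -0.38  0.29] q [2.07 0.48 0.74 0.36]
[-0.9, -4.1, -9.1, -1.7, 1.0, -0.3] tcp [ 0.35 -0.39  0.31] q [2.07 0.6  0.72 0.4 ]
[-0.9, -4.1, -9.1, -1.8, 1.1, -0.3] tcp [ 0.36 -0.4   0.32] q [2.08 0.73 0.69 0.45]
[-0.9, -4.2, -9.2, -1.9, 1.3, -0.3] tcp [ 0.37 -0.4   0.34] q [2.08 0.86 0.67 0.49]
[-0.8, -4.1, -8.8, -1.9, 1.3, -0.3] tcp [ 0.39 -0.41  0.35] q [2.09 0.98 0.64 0.53]
[-0.8, -4.1, -8.9, -2.0, 1.4, -0.3] tcp [ 0.41 -0.4   0.37] q [2.1  1.11 0.62 0.57]
[-0.4, -3.7, -9.3, -1.7, 1.1, -0.1] tcp [ 0.43 -0.4   0.38] q [2.11 1.23 0.59 0.62]
[0.5, -1.9, -9.7, -0.1, 0.2, 0.4] tcp [ 0.43 -0.4   0.38] q [2.13 1.33 0.57 0.69]
```

Joints are following well. q1 and q3 drift along the redundancy, so I replan from the actual joints.

{"fn": "jog_arm", "kwargs": {
  "deltas": [
    [[-0.8,-4.2,-8.9,-1.7,0.6,-0.3,0],[-0.8,-4.1,-9.0,-1.7,0.8,-0.3,0],[-0.9,-4.1,-9.0,-1.7,0.9,-0.3,0],[-0.9,-4.1,-9.1,-1.7,1.0,-0.3,0],[-0.9,-4.1,-9.1,-1.8,1.1,-0.3,0],[-0.9,-4.2,-9.2,-1.9,1.3,-0.3,0],[-0.8,-4.1,-8.8,-1.9,1.3,-0.3,0],[-0.8,-4.1,-8.9,-2.0,1.4,-0.3,0]]
  ]
}}

```text
clock: 6.2
position: [0.397, -0.4118, 0.3648]
tcp_rot: [0.342, 0.305, 0.818, -0.346]
wrist_force: [0.1, -0.8, 0.4]
gripper_width: 0.0852
grip_force: 0.0
```

```bash
python3 - <<'E'
from plan import *
plan(W[1:],10.2,rows=30)
E
```

```text
t 6.2 q [ 1.3799 -0.2479 -0.8062  2.123   0.8813  0.472   0.7093] pos [ 0.397  -0.4118  0.3648]
rows total 18
[0.5, -1.6, -9.9, -0.0, -0.4, 0.2] tcp [ 0.41 -0.4   0.36] q [2.15 1.   0.46 0.77]
[0.4, -1.6, -10.0, -0.0, -0.1, 0.2] tcp [ 0.41 -0.4   0.36] q [2.17 1.12 0.45 0.84]
[0.3, -1.6, -10.1, -0.0, 0.2, 0.2] tcp [ 0.41 -0.4   0.36] q [2.19 1.25 0.43 0.9 ]
[0.3, -1.5, -9.3, -0.1, 0.4, 0.2] tcp [ 0.42 -0.4   0.35] q [2.21 1.36 0.42 0.96]
[0.2, -1.6, -9.3, -0.2, 0.6, 0.2] tcp [ 0.42 -0.4   0.35] q [2.23 1.47 0.41 1.02]
[0.2, -1.7, -9.4, -0.4, 0.7, 0.1] tcp [ 0.42 -0.39  0.34] q [2.25 1.58 0.4  1.08]
[0.2, -1.8, -9.4, -0.6, 0.8, 0.1] tcp [ 0.43 -0.39  0.34] q [2.28 1.69 0.39 1.14]
[0.3, -1.9, -9.5, -0.8, 0.9, 0.1] tcp [ 0.44 -0.38  0.33] q [2.3  1.8  0.38 1.2 ]
[0.3, -2.0, -9.5, -1.1, 0.9, 0.1] tcp [ 0.44 -0.37  0.32] q [2.32 1.91 0.36 1.26]
[0.4, -2.1, -9.5, -1.4, 0.9, 0.0] tcp [ 0.45 -0.36  0.31] q [2.34 2.02 0.35 1.31]
[0.6, -2.2, -9.6, -1.6, 0.8, 0.0] tcp [ 0.45 -0.35  0.3 ] q [2.36 2.13 0.34 1.37]
[0.7, -2.3, -9.6, -1.8, 0.6, -0.0] tcp [ 0.46 -0.34  0.28] q [2.38 2.25 0.33 1.43]
[0.9, -2.4, -9.6, -2.0, 0.4, -0.0] tcp [ 0.46 -0.32  0.27] q [2.4  2.36 0.32 1.49]
[1.1, -2.4, -9.7, -2.2, 0.2, -0.0] tcp [ 0.46 -0.31  0.25] q [2.42 2.47 0.31 1.55]
[1.4, -2.4, -9.7, -2.3, -0.1, -0.0] tcp [ 0.46 -0.29  0.23] q [2.44 2.58 0.29 1.61]
[1.6, -2.3, -9.7, -2.4, -0.4, -0.1] tcp [ 0.46 -0.27  0.22] q [2.46 2.69 0.28 1.67]
[1.8, -2.3, -9.7, -2.4, -0.7, -0.1] tcp [ 0.46 -0.26  0.2 ] q [2.49 2.8  0.27 1.73]
[1.6, -1.8, -8.0, -1.9, -0.8, -0.0] tcp [ 0.46 -0.24  0.18] q [2.5  2.89 0.26 1.77]
```

{"fn": "jog_arm", "kwargs": {
  "deltas": [
    [[0.5,-1.6,-9.9,0,-0.4,0.2,0],[0.4,-1.6,-10,0,-0.1,0.2,0],[0.3,-1.6,-10.1,0,0.2,0.2,0],[0.3,-1.5,-9.3,-0.1,0.4,0.2,0],[0.2,-1.6,-9.3,-0.2,0.6,0.2,0],[0.2,-1.7,-9.4,-0.4,0.7,0.1,0],[0.2,-1.8,-9.4,-0.6,0.8,0.1,0],[0.3,-1.9,-9.5,-0.8,0.9,0.1,0]]
  ]
}}

```text
clock: 7.2
position: [0.4187, -0.3984, 0.3338]
tcp_rot: [0.132, -0.302, 0.784, -0.526]
wrist_force: [-0.7, -0.0, 0.4]
gripper_width: 0.0854
grip_force: 0.0
```

```bash
python3 - <<'E'
from plan import *
plan(W[1:],10.2,rows=30)
E
```

```text
t 7.2 q [ 1.381  -0.2386 -0.7823  2.3217  1.927   0.253   1.024 ] pos [ 0.4187 -0.3984  0.3338]
rows total 10
[0.1, -2.2, -9.5, -1.0, 0.8, -0.2] tcp [ 0.43 -0.37  0.31] q [2.34 2.03 0.25 1.1 ]
[0.2, -2.3, -9.6, -1.3, 0.8, -0.1] tcp [ 0.44 -0.36  0.3 ] q [2.36 2.13 0.25 1.18]
[0.4, -2.4, -9.7, -1.5, 0.8, -0.0] tcp [ 0.44 -0.34  0.29] q [2.38 2.23 0.26 1.26]
[0.6, -2.4, -9.8, -1.8, 0.6, 0.0] tcp [ 0.44 -0.33  0.28] q [2.4  2.33 0.26 1.34]
[0.8, -2.3, -9.5, -1.9, 0.4, 0.1] tcp [ 0.45 -0.32  0.26] q [2.42 2.43 0.26 1.42]
[1.1, -2.3, -9.6, -2.1, 0.1, 0.1] tcp [ 0.45 -0.3   0.25] q [2.43 2.53 0.26 1.49]
[1.4, -2.2, -9.7, -2.2, -0.2, 0.1] tcp [ 0.45 -0.29  0.23] q [2.45 2.63 0.26 1.57]
[1.5, -2.0, -9.4, -2.2, -0.5, 0.1] tcp [ 0.46 -0.27  0.22] q [2.47 2.72 0.26 1.64]
[1.8, -1.9, -9.5, -2.1, -0.8, 0.2] tcp [ 0.46 -0.26  0.2 ] q [2.49 2.81 0.26 1.71]
[1.8, -1.6, -8.6, -1.8, -1.0, 0.1] tcp [ 0.46 -0.24  0.18] q [2.5  2.89 0.26 1.77]
```

{"fn": "jog_arm", "kwargs": {
  "deltas": [
    [[0.1,-2.2,-9.5,-1.0,0.8,-0.2,0],[0.2,-2.3,-9.6,-1.3,0.8,-0.1,0],[0.4,-2.4,-9.7,-1.5,0.8,0,0],[0.6,-2.4,-9.8,-1.8,0.6,0,0],[0.8,-2.3,-9.5,-1.9,0.4,0.1,0],[1.1,-2.3,-9.6,-2.1,0.1,0.1,0],[1.4,-2.2,-9.7,-2.2,-0.2,0.1,0],[1.5,-2.0,-9.4,-2.2,-0.5,0.1,0]]
  ]
}}

```text
clock: 8.2
position: [0.4483, -0.2957, 0.2295]
tcp_rot: [0.081, 0.792, -0.371, 0.478]
wrist_force: [0.2, -0.3, -0.5]
gripper_width: 0.0854
grip_force: 0.0
```

```bash
python3 - <<'E'
from plan import *
plan([W[1]],10.2,rows=30)
plan([np.array([.4259,.1252,.2024,2.5076,3.7413,.412,1.1729])],10.2,rows=30)
E
```

```text
t 8.2 q [ 0.9465 -0.1419 -0.4216  2.4876  2.9826  0.2279  1.3653] pos [ 0.4483 -0.2957  0.2295]
rows total 2
[2.3, -1.9, -9.7, -2.0, -1.5, 0.6] tcp [ 0.45 -0.26  0.2 ] q [2.5  2.93 0.25 1.6 ]
[1.3, -1.7, -8.3, -1.8, -1.2, 0.7] tcp [ 0.46 -0.24  0.18] q [2.5  2.89 0.26 1.77]
t 8.2 q [ 0.9465 -0.1419 -0.4216  2.4876  2.9826  0.2279  1.3653] pos [ 0.4483 -0.2957  0.2295]
rows total 3
[3.9, -2.9, -9.0, -2.8, 0.0, 2.4] tcp [ 0.45 -0.27  0.18] q [2.5  3.3  0.3  1.29]
[4.0, -3.6, -8.6, -3.6, -0.9, 1.9] tcp [ 0.46 -0.26  0.14] q [2.5  3.56 0.37 1.22]
[3.2, -3.1, -6.4, -3.0, -1.2, 1.2] tcp [ 0.46 -0.24  0.11] q [2.51 3.74 0.41 1.17]
```

{"fn": "jog_arm", "kwargs": {
  "deltas": [
    [[3.0,-2.0,-7.0,-2.0,0,1.8,0],[3.0,-2.2,-7.0,-2.2,-0.2,1.8,0],[3.0,-2.5,-6.0,-2.6,-0.8,1.0,0],[2.1,-2.9,-4.0,-2.6,-1.1,0.9,0],[0,0,0,0,0,0,0],[0,0,0,0,0,0,0],[0,0,0,0,0,0,0],[0,0,0,0,0,0,0]]
  ]
}}

```text
clock: 9.2
position: [0.4559, -0.2657, 0.1239]
tcp_rot: [0.074, 0.892, -0.162, 0.415]
wrist_force: [-0.6, 0.0, 0.0]
gripper_width: 0.0856
grip_force: 0.0
```

```bash
python3 - <<'E'
from plan import *
p,F=tcp_for([.5217,-.2411,0],1.5,45,.08)
togo(p+[0,0,.06],frame(-12,48))
togo(p,F)
E
```

```text
t 9.20 pos [ 0.4559 -0.2657  0.1239] q [ 0.8148  0.1056 -0.1731  2.5112  3.7252  0.3796  1.2201] F [-0.6088  0.0091  0.0133]
turn deg [ 6.3587 -1.9154 -5.6332] shift cm now-axes [-3.0402 -2.1066  1.4195] after-turn axes [-2.7741 -2.2163  1.7573] world [-0.0775  2.2823 -3.2374]
t 9.20 pos [ 0.4559 -0.2657  0.1239] q [ 0.8148  0.1056 -0.1731  2.5112  3.7252  0.3796  1.2201] F [-0.6088  0.0091  0.0133]
turn deg [ 16.1606  -4.867  -14.9295] shift cm now-axes [-7.6306 -2.0989  5.2832] after-turn axes [-6.5444 -2.2836  6.5193] world [-0.0775  2.2823 -9.2374]
```

{"fn": "jog_arm", "kwargs": {
  "deltas": [
    [[3.2,-1,-2.8,-1.5,-1.0,0.7,0],[3.2,-1,-2.8,-1.5,-1.1,0.7,0],[0,0,0,0,0,0,0],[2.5,-0.7,-2.3,-1.1,0,1.0,0],[2.5,-0.7,-2.3,-1.1,0,1.0,0],[2.5,-0.7,-2.3,-1.1,0,1.0,0],[2.5,-0.7,-2.3,-1.0,0,1.0,0],[0,0,0,0,0,0,0]]
  ]
}}

```text
clock: 10.2
position: [0.4538, -0.244, 0.0327]
tcp_rot: [-0.007, 0.923, 0.011, 0.383]
wrist_force: [0.1, -0.3, -0.1]
gripper_width: 0.0856
grip_force: 0.0
```

```bash
python3 - <<'E'
from plan import *
p,F=tcp_for([.5217,-.2411,0],1.5,45,.08)
togo(p,F)
s=readout.read_state(); im=viewer.grab_frame("wrist")[:,:,::-1]; cv2.imwrite("pics/w2.png",im)
E
```

```text
t 10.20 pos [ 0.4538 -0.244   0.0327] q [ 0.9981  0.4045 -0.1597  2.4095  4.3583  0.5637  1.1519] F [ 0.1155 -0.321  -0.1488]
turn deg [-0.1512 -0.1054 -0.2472] shift cm now-axes [ 0.014  -0.1158  0.1776] after-turn axes [ 0.0148 -0.1162  0.1773] world [ 0.1327  0.1197 -0.1149]
```

View pics/w2.png

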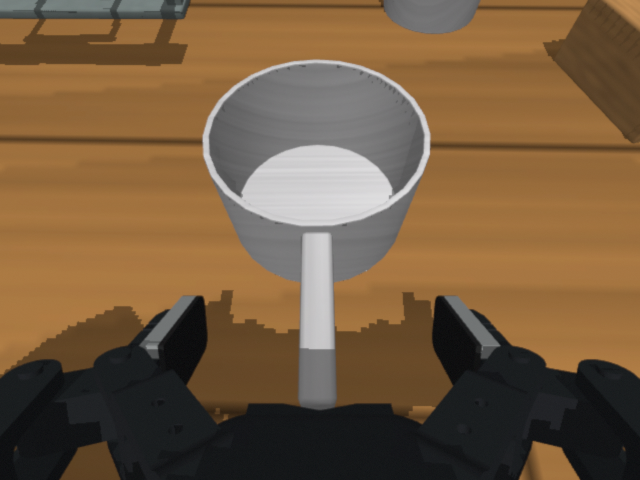

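Pose reached. The handle runs at (317,235)-(317,405), centred between the pads at columns 205 and 433, and is well aligned. Now I close the gripper.

{"fn": "jog_arm", "kwargs": {
  "deltas": [
    [[0,0,0,0,-0.1,0.1,0],[0,0,0,0,0,0,1],[0,0,0,0,0,0,1],[0,0,0,0,0,0,1],[0,0,0,0,0,0,1],[0,0,0,0,0,0,1],[0,0,0,0,0,0,1],[0,0,0,0,0,0,1]]
  ],
  "grip_force": 110
}}

```text
clock: 11.25
position: [0.4542, -0.2416, 0.0319]
tcp_rot: [-0.008, 0.924, 0.012, 0.383]
wrist_force: [-1.7, 0.3, 1.6]
gripper_width: 0.0107
grip_force: 107.3
```

```bash
cat > c.py <<'E'
from ik import *
s=readout.read_state(); print(s["position"],s["gripper_width"],s["grip_force"],s["wrist_force"])
q=s["qpos"]
# tin pose relative to tool assumed as at grasp
Rc=rot(s["tcp_rot"]).as_matrix(); off=Rc.T@(np.array([.5217,-.2411,0])-s["position"]); print("tin in tool",off)
Tz=Rc.T@R.from_euler("z",1.5,degrees=True).as_matrix()  # tin axes in tool
np.savez("grasp.npz",off=off,Tz=Tz)
for nm,tin,yaw in(("lift",[.50,-.2411,.09],-5),("lift2",[.50,-.2411,.09],-15),("front",[.52,-.0455,.10],.5),("front",[.545,-.0455,.036],.5),("touch",[.593,-.0455,.036],.5),("home",[.628,-.0445,.036],.5),("pan0",[.527,.2375,.05],0),("pan10",[.527,.2375,.05],10),("pan20",[.527,.2375,.05],20),("panup",[.527,.2375,.12],20)):
    F=R.from_euler("z",yaw,degrees=True).as_matrix()@Tz.T; p=np.array(tin)-F@off
    o=ik(p,F,seeds=[q,np.array([-.01,.29,.17,2.38,3.58,.34,1.23])]); print(nm,*o)
E
python3 c.py
```

```text
[ 0.4542 -0.2416  0.0319] 0.010723259673288734 107.25993633270264 [-1.7134  0.3394  1.5853]
tin in tool [0.0251 0.0015 0.0704]
lift
lift2 [0.4932 0.0246 0.1625 2.4906 4.3225 0.3066 0.6874]
front
front
touch [0.0233 0.2443 0.1509 2.4574 3.5851 0.3727 1.2527]
home [-0.0168  0.2953  0.1749  2.3745  3.6124  0.3438  1.1984]
pan0 [-0.4716  0.2673 -0.3827  2.3801  1.7298  0.643   2.3425]
pan10 [-0.4137  0.2062 -0.2823  2.4546  2.0989  0.4615  2.2223]
pan20 [-0.387   0.1721 -0.1192  2.4883  2.7567  0.3228  1.8393]
panup
```

```bash
cat > d.py <<'E'
from ik import *
g=np.load("grasp.npz"); off,Tz=g["off"],g["Tz"]
def tool_for(tin,yaw,pitch=0):
    F=R.from_euler("z",yaw,degrees=True).as_matrix()@R.from_euler("y",pitch,degrees=True).as_matrix()@Tz.T; return np.array(tin)-F@off,F
def go(tin,yaw,pitch=0): togo(*tool_for(tin,yaw,pitch))
def chain(q,seq):
    for tin,yaw in seq:
        p,F=tool_for(tin,yaw); o=ik(p,F,seeds=[q]); print(tin,yaw,o[0].round(2) if o else "FAIL")
        if o:q=o[0]
E
python3 - <<'E'
from d import *
q=readout.read_state()["qpos"]
chain(q,[([.5217,-.2411,.02],1.5),([.545,-.241,.04],1.5),([.545,-.241,.04],-6),([.565,-.2,.04],-8),([.575,-.12,.038],-5),([.575,-.0455,.036],.5),([.628,-.0455,.036],.5),([.575,-.0455,.04],.5),([.59,-.0455,.05],4),([.59,.03,.06],5),([.59,.06,.07],10),([.58,.12,.075],15),([.56,.18,.075],20),([.54,.22,.075],20),([.527,.2375,.075],20),([.527,.2375,.075],28),([.527,.2375,.05],20),([.527,.2375,.05],28)])
E
```

```text
[0.5217, -0.2411, 0.02] 1.5 [0.42 0.38 0.49 2.38 4.5  0.77 0.91]
[0.545, -0.241, 0.04] 1.5 [0.36 0.35 0.51 2.33 4.55 0.72 0.79]
[0.545, -0.241, 0.04] -6 [0.3  0.3  0.46 2.4  4.33 0.59 0.84]
[0.565, -0.2, 0.04] -8 [0.22 0.27 0.35 2.42 4.05 0.46 0.95]
[0.575, -0.12, 0.038] -5 [0.14 0.23 0.21 2.47 3.73 0.39 1.16]
[0.575, -0.0455, 0.036] 0.5 [0.04 0.22 0.14 2.5  3.58 0.39 1.28]
[0.628, -0.0455, 0.036] 0.5 [-0.02  0.3   0.18  2.37  3.62  0.34  1.19]
[0.575, -0.0455, 0.04] 0.5 [0.05 0.2  0.13 2.5  3.59 0.37 1.26]
[0.59, -0.0455, 0.05] 4 [0.04 0.2  0.2  2.45 3.89 0.37 1.05]
[0.59, 0.03, 0.06] 5 [-0.06  0.16  0.05  2.45  3.39  0.26  1.38]
[0.59, 0.06, 0.07] 10 [-0.08  0.14  0.06  2.44  3.63  0.24  1.19]
[0.58, 0.12, 0.075] 15 [-0.39  0.12  0.25  2.44  3.66  0.23  1.12]
[0.56, 0.18, 0.075] 20 [-0.68  0.12  0.43  2.45  3.62  0.23  1.13]
[0.54, 0.22, 0.075] 20 [-1.38  0.19  1.01  2.46  3.59  0.23  1.  ]
[0.527, 0.2375, 0.075] 20 [-1.61  0.24  1.2   2.47  3.63  0.23  0.88]
[0.527, 0.2375, 0.075] 28 [-0.47  0.09  0.11  2.47  3.63  0.23  1.18]
[0.527, 0.2375, 0.05] 20 [-0.39  0.17 -0.12  2.49  2.76  0.32  1.84]
[0.527, 0.2375, 0.05] 28 [-0.35  0.17 -0.    2.49  3.47  0.31  1.35]
```

{"fn": "jog_arm", "kwargs": {
  "deltas": [
    [[0,0,0,0.3,0,-0.3,1],[0,0,0,0.5,0,-0.5,1],[0,0,0,0.5,0,-0.5,1],[0,0,0,0.3,0,-0.3,1],[0,0,0,0,0,0,1],[0,0,0,0,0,0,1],[0,0,0,0,0,0,1],[0,0,0,0,0,0,1]]
  ]
}}

```text
clock: 12.25
position: [0.4539, -0.2415, 0.0541]
tcp_rot: [-0.008, 0.924, 0.012, 0.383]
wrist_force: [-0.4, 0.1, -1.7]
gripper_width: 0.0101
grip_force: 107.1
```

```bash
python3 - <<'E'
from d import *
s=readout.read_state(); im=viewer.grab_frame("wrist")[:,:,::-1]; cv2.imwrite("pics/w3.png",im)
a=cv2.cvtColor(cv2.imread("pics/w2.png"),6).astype(int);b=cv2.cvtColor(im,6).astype(int)
def rim(im):
    hsv=cv2.cvtColor(im,40); m=((hsv[:,:,1]<40)&(hsv[:,:,2]>60)).astype(np.uint8); m[:40]=0; m[:,:150]=0;m[:,480:]=0;m[290:]=0
    c=max(cv2.findContours(m,0,1)[0],key=cv2.contourArea); return cv2.boundingRect(c)
print(rim(cv2.imread("pics/w2.png")),rim(np.ascontiguousarray(im)))
print(s["gripper_width"],s["grip_force"],rot(s["tcp_rot"]).as_matrix())
go([.545,-.241,.04],-6)
E
```

```text
(202, 60, 228, 230) (207, 59, 227, 231)
0.010110631862303198 107.12165594100952 [[ 0.7064  0.028   0.7072]
 [ 0.0155 -0.9996  0.024 ]
 [ 0.7076 -0.006  -0.7066]]
t 12.30 pos [ 0.4539 -0.2415  0.0542] q [ 1.0111  0.34   -0.1777  2.4026  4.4658  0.5436  1.0189] F [ 0.1204  0.2904 -2.0757]
turn deg [-5.3364  0.0842  5.2784] shift cm now-axes [ 2.9676 -0.8226  0.4651] after-turn axes [ 2.8769 -1.1315  0.3783] world [2.4022 0.8798 1.7763]
```

{"fn": "jog_arm", "kwargs": {
  "deltas": [
    [[-1.3,0,1.3,0.7,-0.2,0.1,1],[-1.3,0,1.3,0.7,-0.2,0.1,1],[-1.3,0,1.3,0.7,-0.3,0.1,1],[-1.3,0,1.3,0.8,-0.3,0.1,1],[0,0,0,0.6,-1.2,0.6,1],[0,0,0,0.6,-1.2,0.6,1],[0,0,0,0,-1.2,0,1],[0,0,0,0,0,0,1]]
  ]
}}

```text
clock: 13.3
position: [0.4979, -0.1966, 0.0719]
tcp_rot: [0.016, 0.923, -0.047, 0.382]
wrist_force: [-0.7, -0.3, -1.8]
gripper_width: 0.0109
grip_force: 107.3
```

```bash
python3 - <<'E'
from h import *
g=np.load("grasp.npz"); off=g["off"].copy(); off[1]=0; np.savez("grasp.npz",off=off,Tz=g["Tz"])
E
cat >> d.py <<'E'
def tinnow():
    s=readout.read_state(); Rc=rot(s["tcp_rot"]).as_matrix(); A=Rc@Tz
    print("tin",s["position"]+Rc@off,"yaw",np.degrees(np.arctan2(A[1,0],A[0,0])),"zaxis",A[:,2],"grip",s["grip_force"],s["gripper_width"])
E
python3 - <<'E'
from d import *
tinnow(); go([.575,-.12,.038],-5); go([.575,-.0455,.036],0.5)
E
```

```text
tin [ 0.565  -0.203   0.0398] yaw -5.729434450136768 zaxis [ 0.002  -0.0013  1.    ] grip 107.29065656661987 0.010882061370594975
t 13.30 pos [ 0.4979 -0.1966  0.0719] q [ 0.7645  0.2611 -0.2192  2.4415  3.9535  0.3871  1.1648] F [-0.7297 -0.2799 -1.7799]
turn deg [ 0.4707  0.1192 -0.562 ] shift cm now-axes [-0.0578 -8.273   0.2983] after-turn axes [ 0.0227 -8.2705  0.3662] world [ 0.981   8.2179 -0.1987]
t 13.30 pos [ 0.4979 -0.1966  0.0719] q [ 0.7645  0.2611 -0.2192  2.4415  3.9535  0.3871  1.1648] F [-0.7297 -0.2799 -1.7799]
turn deg [ 4.3617  0.0869 -4.4491] shift cm now-axes [ -0.7181 -15.039   -0.0171] after-turn axes [  0.4488 -15.0071   1.1274] world [ 0.9583 15.0203 -0.3987]
```

{"fn": "jog_arm", "kwargs": {
  "deltas": [
    [[0,0,0,0,-1.5,0,1],[0,0,0,0,-2.3,0,1],[0.8,0,-0.8,0,-2.4,0.1,1],[0.9,0,-0.9,0,-2.4,0.1,1],[0.9,0,-0.9,0,-2.4,0.1,1],[0.9,0,-0.9,0,-2.3,0.1,1],[0.9,0,-0.9,0,-1.7,0.1,1],[0,0,0,0,0,0,1]]
  ]
}}

```text
clock: 14.3
position: [0.5122, -0.0482, 0.0695]
tcp_rot: [-0.005, 0.924, 0.003, 0.383]
wrist_force: [0.6, -0.6, -3.0]
gripper_width: 0.0105
grip_force: 107.4
```

```bash
python3 - <<'E'
from d import *
tinnow(); go([.575,-.0455,.036],0.5)
s=readout.read_state(); im=viewer.grab_frame("wrist")[:,:,::-1]; cv2.imwrite("pics/w4.png",im)
for n,q in dict(lip=[.668,-.0445,.155],pushbar=[.649,-.045,.081],rimfar=[.625,-.0455,.096],rimc=[.575,-.0455,.096]).items(): print(n,proj("wrist",q,s))
E
```

```text
tin [ 0.5796 -0.0473  0.0375] yaw 0.4303736659258152 zaxis [ 0.0011 -0.0007  1.    ] grip 107.36867308616638 0.010531096961590979
t 14.30 pos [ 0.5122 -0.0482  0.0695] q [ 0.3127  0.2141 -0.1889  2.5317  3.3362  0.3854  1.5114] F [ 0.6129 -0.5646 -3.0465]
turn deg [ 0.0222  0.0613 -0.0769] shift cm now-axes [-0.4387 -0.1809 -0.2203] after-turn axes [-0.4382 -0.1816 -0.2207] world [-0.4676  0.1775 -0.1535]
lip [ 314.5566 -122.341 ]
pushbar [316.9783  65.4113]
rimfar [317.0912  69.1683]
rimc [315.6893 143.8602]
```

View pics/w4.png

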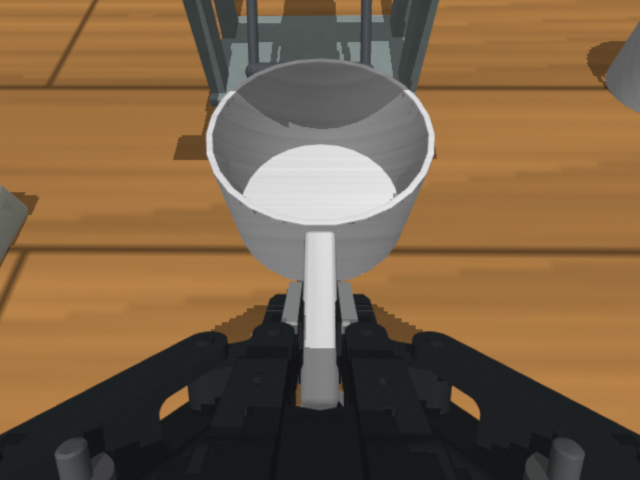

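```bash
python3 - <<'E'
from d import *
s=readout.read_state()
im=cv2.imread("pics/w4.png"); g=cv2.cvtColor(im,6); hsv=cv2.cvtColor(im,40)
for v in(10,25,40,55):
    print(v,[int(x) for x in g[v,180:450:3]])
for y in(-.045-.078,-.045-.032,-.045,-.045+.032,-.045+.078):
    print(y,[proj("wrist",[x,y,z],s).round(0).tolist() for x,z in((.652,.08),(.665,.1),(.728,.03),(.728,.06),(.728,.1))])
print([onz("wrist",((252.5+366)/2,40),z,s) for z in(.08,.1,.12)])
E
```

```text
10 [122, 122, 64, 59, 59, 59, 70, 83, 61, 61, 60, 88, 69, 60, 59, 59, 59, 60, 62, 75, 78, 122, 96, 74, 79, 63, 121, 123, 124, 124, 124, 122, 124, 124, 123, 76, 74, 75, 75, 76, 76, 76, 75, 74, 73, 73, 73, 73, 73, 73, 72, 74, 118, 123, 122, 122, 122, 122, 123, 123, 111, 67, 80, 71, 120, 123, 123, 112, 71, 70, 69, 63, 63, 59, 59, 62, 84, 64, 64, 62, 59, 59, 60, 79, 85, 88, 119, 119, 118, 119]
25 [132, 131, 132, 119, 59, 59, 60, 67, 84, 70, 61, 61, 74, 95, 61, 61, 61, 60, 59, 65, 84, 82, 77, 72, 81, 65, 81, 84, 84, 84, 85, 84, 84, 83, 85, 85, 85, 85, 85, 85, 85, 85, 84, 84, 84, 84, 85, 84, 84, 84, 84, 84, 84, 83, 84, 84, 84, 83, 82, 83, 76, 68, 81, 69, 81, 83, 83, 82, 82, 82, 70, 62, 60, 60, 61, 69, 62, 63, 63, 60, 60, 61, 84, 84, 99, 125, 125, 126, 126, 126]
40 [128, 127, 128, 127, 128, 69, 60, 61, 62, 85, 81, 61, 62, 62, 76, 81, 82, 80, 81, 81, 81, 81, 81, 70, 82, 68, 68, 82, 81, 83, 82, 82, 82, 82, 84, 83, 83, 83, 82, 83, 83, 83, 83, 82, 83, 82, 83, 83, 85, 85, 84, 85, 84, 82, 83, 83, 83, 84, 83, 83, 68, 70, 81, 68, 89, 89, 89, 89, 89, 89, 83, 83, 83, 84, 90, 65, 63, 62, 60, 59, 69, 8
[... 286 characters left out ...]
84, 83, 132, 136, 136, 86, 72, 81, 69, 138, 140, 139, 138, 139, 138, 119, 85, 85, 84, 64, 64, 62, 59, 59, 81, 82, 83, 119, 119, 119, 120, 120, 119, 119, 119]
-0.123 [[453.0, 64.0], [460.0, 15.0], [417.0, 60.0], [426.0, 21.0], [442.0, -43.0]]
-0.077 [[371.0, 64.0], [374.0, 15.0], [358.0, 60.0], [362.0, 21.0], [368.0, -43.0]]
-0.045 [[315.0, 64.0], [315.0, 15.0], [317.0, 60.0], [317.0, 21.0], [316.0, -43.0]]
-0.012999999999999998 [[259.0, 64.0], [256.0, 15.0], [276.0, 60.0], [272.0, 21.0], [265.0, -42.0]]
0.033 [[178.0, 64.0], [171.0, 15.0], [218.0, 60.0], [208.0, 21.0], [191.0, -42.0]]
[array([ 0.6744, -0.0412,  0.08  ]), array([ 0.6428, -0.0425,  0.1   ]), array([ 0.6112, -0.0437,  0.12  ])]
```

The wrist view shows the dispenser centred about 5 mm to the left of the tin: rocker arms at columns 253 and 366, legs at 213 and 411, tin rim centre at 320. That puts the dispenser centre at y ≈ -0.042, which agrees with the triangulated light bar, so I correct y.

```bash
python3 - <<'E'
from d import *
go([.588,-.042,.035],0.4); go([.62,-.042,.035],0.4)
E
```

```text
t 14.35 pos [ 0.5122 -0.0491  0.0695] q [ 0.3137  0.214  -0.1881  2.5316  3.3363  0.3854  1.5114] F [-0.5999 -0.0543 -2.191 ]
turn deg [ 0.0268  0.0526 -0.0659] shift cm now-axes [ 0.403  -0.6236  0.777 ] after-turn axes [ 0.403  -0.6228  0.7777] world [ 0.8298  0.6314 -0.2603]
t 14.35 pos [ 0.5122 -0.0491  0.0695] q [ 0.3137  0.214  -0.1881  2.5316  3.3363  0.3854  1.5114] F [-0.5999 -0.0543 -2.191 ]
turn deg [ 0.0268  0.0526 -0.0659] shift cm now-axes [ 2.6643 -0.5994  3.041 ] after-turn axes [ 2.6622 -0.5949  3.0437] world [ 4.0298  0.6314 -0.2603]
```

{"fn": "jog_arm", "kwargs": {
  "deltas": [
    [[0,0,0,0.1,-0.2,0.2,1],[0,0,0,0.1,-0.2,0.2,1],[0,0,0,0.1,-0.2,0.2,1],[0,0,0,0.1,0,0.2,1],[0,0,0,0.2,0,0.2,1],[0,0,0,0.2,0,0.2,1],[0,0,0,0.2,0,0.2,1],[0,0,0,0,0,0,1]]
  ]
}}

```text
clock: 15.35
position: [0.5285, -0.0425, 0.0662]
tcp_rot: [-0.004, 0.924, 0.003, 0.382]
wrist_force: [-2.2, -0.9, -3.1]
gripper_width: 0.0106
grip_force: 107.4
```

```bash
python3 - <<'E'
from d import *
tinnow(); go([.61,-.042,.035],0.4)
E
```

```text
tin [ 0.596  -0.0418  0.0341] yaw 0.3708348096884644 zaxis [ 0.0023 -0.0004  1.    ] grip 107.35721468925476 0.010563508146769436
t 15.35 pos [ 0.5285 -0.0425  0.0662] q [ 0.2677  0.2449 -0.1745  2.4987  3.2746  0.3811  1.5484] F [-2.2412 -0.8707 -3.1188]
turn deg [ 0.003   0.1288 -0.0393] shift cm now-axes [1.0362 0.035  0.9354] after-turn axes [1.0341 0.0357 0.9377] world [ 1.3944 -0.024   0.0702]
```

{"fn": "jog_arm", "kwargs": {
  "deltas": [
    [[0,0,0,0.2,0,0.2,1],[0,0,0,0.2,0,0.2,1],[0,0,0,0.2,0,0.2,1],[0,0,0,0.2,0,0.2,1],[0,0,0,0.2,0,0.2,1],[0,0,0,0.2,0,0.1,1],[0,0,0,0,0,0,1],[0,0,0,0,0,0,1]]
  ]
}}

```text
clock: 16.35
position: [0.5447, -0.0424, 0.0669]
tcp_rot: [-0.004, 0.924, 0.003, 0.382]
wrist_force: [-1.8, 0.3, -5.6]
gripper_width: 0.0107
grip_force: 109.8
```

```bash
python3 - <<'E'
from d import *
tinnow(); go([.625,-.042,.035],0.4)
E
```

```text
tin [ 0.6121 -0.0417  0.0348] yaw 0.3658214376022962 zaxis [ 0.0023 -0.0004  1.    ] grip 109.75470900535583 0.010683787104473513
t 16.35 pos [ 0.5447 -0.0424  0.0669] q [ 0.2562  0.2644 -0.1703  2.4612  3.2632  0.3628  1.555 ] F [-1.7729  0.2917 -5.5804]
turn deg [ 0.006   0.1336 -0.0434] shift cm now-axes [0.9075 0.045  0.9049] after-turn axes [0.9054 0.0458 0.907 ] world [ 1.2819 -0.0346  0.0006]
```

{"fn": "jog_arm", "kwargs": {
  "deltas": [
    [[0,0,0,0.2,0,0.2,1],[0,0,0,0.2,0,0.2,1],[0,0,0,0.2,0,0.2,1],[0,0,0,0.1,0,0.1,1],[0,0,0,0,0,0,1],[0,0,0,0,0,0,1],[0,0,0,0,0,0,1],[0,0,0,0,0,0,1]]
  ]
}}

```text
clock: 17.35
position: [0.5554, -0.0423, 0.0677]
tcp_rot: [-0.004, 0.924, 0.003, 0.383]
wrist_force: [-2.9, 0.1, -2.8]
gripper_width: 0.0108
grip_force: 110.2
```

```bash
python3 - <<'E'
from d import *
tinnow()
im=viewer.grab_frame("wrist")[:,:,::-1]; cv2.imwrite("pics/w5.png",im)
t=viewer.grab_frame("top")[:,:,::-1]
cv2.imwrite("pics/c5.png",np.hstack([im[40:240,200:440].copy(),cv2.resize(t[150:250,265:365],(200,200),interpolation=2)]))
s=readout.read_state();print(s["wrist_force"])
E
```

```text
tin [ 0.6229 -0.0416  0.0358] yaw 0.370530519841735 zaxis [ 0.0002 -0.0003  1.    ] grip 110.24644732475281 0.010829641504418164
[-3.8233 -0.5413 -2.664 ]
```

View pics/c5.png

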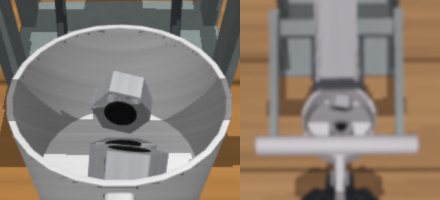

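The wrist crop shows nuts in the tin, two clearly visible and possibly the third behind. I press slightly further, let things settle, and check the trough.

{"fn": "jog_arm", "kwargs": {
  "deltas": [
    [[0,0,0,0.1,0,0.1,1],[0,0,0,0,0,0,1],[0,0,0,0,0,0,1],[0,0,0,0,0,0,1],[0,0,0,0,0,0,1],[0,0,0,0,0,0,1],[0,0,0,0,0,0,1],[0,0,0,0,0,0,1]]
  ]
}}

```text
clock: 18.45
position: [0.5567, -0.0424, 0.0676]
tcp_rot: [-0.004, 0.924, 0.003, 0.383]
wrist_force: [-2.6, -0.7, -2.8]
gripper_width: 0.0104
grip_force: 110.2
```

```bash
python3 - <<'E'
from d import *
tinnow()
im=viewer.grab_frame("wrist")[:,:,::-1]; t=viewer.grab_frame("top")[:,:,::-1]; sc=viewer.grab_frame("scene")[:,:,::-1]
A=cv2.resize(im[20:240,190:450],(390,330),interpolation=2);B=cv2.resize(t[115:225,280:350],(210,330),interpolation=2);C=cv2.resize(sc[225:315,260:315],(200,330),interpolation=2)
cv2.imwrite("pics/c6.png",np.hstack([A,B,C])); print(readout.read_state()["wrist_force"])
E
```

```text
tin [ 0.6242 -0.0416  0.0356] yaw 0.3700580052710429 zaxis [ 0.0006 -0.0003  1.    ] grip 110.22513628005981 0.010368657957262101
[-3.2583  0.1267 -2.6715]
```

View pics/c6.png

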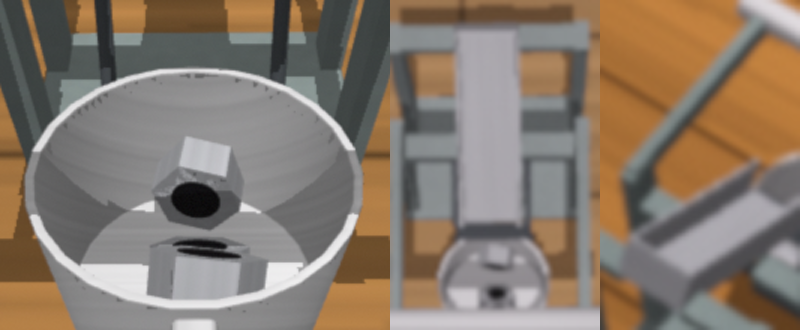

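The trough is empty in both views. The tin holds the nut pile: one at (195,190), and two stacked at (205,270), where two bore slits show. I draw it back smoothly.

{"fn": "jog_arm", "kwargs": {
  "deltas": [
    [[0,0,0,-0.1,0,-0.1,1],[0,0,0,-0.3,0,-0.3,1],[0,0,0,-0.5,0,-0.5,1],[0,0,0,-0.5,0,-0.5,1],[0,0,0,-0.5,0,-0.5,1],[0,0,0,-0.4,0,-0.4,1],[0,0,0,-0.2,0,-0.2,1],[0,0,0,0,0,0,1]]
  ]
}}

```text
clock: 19.6
position: [0.5216, -0.0426, 0.0678]
tcp_rot: [-0.004, 0.924, 0.003, 0.383]
wrist_force: [0.6, -0.5, -3.1]
gripper_width: 0.0109
grip_force: 109.9
```

```bash
python3 - <<'E'
from d import *
tinnow(); s=readout.read_state()
chain(s["qpos"],[([.585,-.0,.045],3),([.59,.03,.06],5),([.58,.12,.07],15),([.56,.18,.07],22),([.53,.2375,.07],26),([.528,.2375,.05],26)])
go([.59,.03,.06],5); go([.58,.12,.07],15)
E
```

```text
tin [ 0.5891 -0.0419  0.0359] yaw 0.3755212726664579 zaxis [-0.0001 -0.0002  1.    ] grip 109.86329197883606 0.01090995584350998
[0.585, -0.0, 0.045] 3 [-0.02  0.2   0.09  2.48  3.45  0.33  1.35]
[0.59, 0.03, 0.06] 5 [-0.06  0.16  0.05  2.45  3.4   0.26  1.37]
[0.58, 0.12, 0.07] 15 [-0.17  0.13  0.02  2.44  3.55  0.23  1.26]
[0.56, 0.18, 0.07] 22 [-0.25  0.13  0.01  2.45  3.62  0.24  1.2 ]
[0.53, 0.2375, 0.07] 26 [-0.39  0.11  0.    2.47  3.39  0.23  1.38]
[0.528, 0.2375, 0.05] 26 [-0.36  0.17 -0.03  2.49  3.31  0.31  1.46]
t 19.60 pos [ 0.5216 -0.0426  0.0678] q [ 0.2767  0.2314 -0.1797  2.5152  3.2815  0.3866  1.544 ] F [ 0.5543 -0.5205 -3.0977]
turn deg [ 3.2672 -0.0282 -3.2727] shift cm now-axes [ 1.8062 -6.6595 -1.5525] after-turn axes [ 2.1851 -6.6232 -1.1745] world [0.1205 6.6476 2.4117]
t 19.60 pos [ 0.5216 -0.0426  0.0678] q [ 0.2767  0.2314 -0.1797  2.5152  3.2815  0.3866  1.544 ] F [ 0.5543 -0.5205 -3.0977]
turn deg [ 10.3494  -0.082  -10.3324] shift cm now-axes [  1.9716 -14.5128  -2.742 ] after-turn axes [  4.571  -14.1815  -0.141 ] world [-0.6702 14.4893  3.4117]
```

{"fn": "jog_arm", "kwargs": {
  "deltas": [
    [[0.3,0,-0.3,0.2,-0.4,-0.2,1],[0.4,0,-0.4,0.3,-0.8,-0.2,1],[0.5,0,-0.5,0.3,-1.0,-0.2,1],[0.5,0,-0.5,0.3,-1.0,-0.2,1],[0.5,0,-0.5,0.3,-1.0,-0.2,1],[0.5,0,-0.5,0.3,-1.0,-0.2,1],[0.5,0,-0.5,0.3,-1.0,-0.2,1],[0,0,0,0,-0.5,0,1]]
  ]
}}

```text
clock: 20.6
position: [0.5228, 0.0252, 0.0926]
tcp_rot: [-0.019, 0.923, 0.04, 0.383]
wrist_force: [0.3, 0.6, -4.4]
gripper_width: 0.0107
grip_force: 109.9
```

```bash
python3 - <<'E'
from d import *
tinnow(); s=readout.read_state()
go([.58,.12,.07],15)
E
```

```text
tin [0.5901 0.0314 0.0608] yaw 4.969199062777465 zaxis [-0.0009 -0.0002  1.    ] grip 109.85253095626831 0.010701849017070246
t 20.60 pos [0.5228 0.0252 0.0926] q [ 0.1187  0.1492 -0.1963  2.5005  3.116   0.2932  1.6212] F [ 0.3456  0.5816 -4.3521]
turn deg [ 7.1025 -0.108  -7.0826] shift cm now-axes [ 0.5519 -7.7458 -0.7044] after-turn axes [ 1.5053 -7.6465  0.2501] world [-0.7935  7.7009  0.9299]
```

{"fn": "jog_arm", "kwargs": {
  "deltas": [
    [[0.8,0,-0.8,0.1,-0.6,-0.1,1],[0.9,0,-0.9,0.1,-1.0,-0.1,1],[0.9,0,-0.9,0.2,-1.1,0,1],[0.9,0,-0.9,0.2,-1.1,0,1],[0.9,0,-0.9,0.2,-1.1,0,1],[0.9,0,-0.9,0.1,-1.1,0,1],[0.9,0,-0.9,0.1,-1.0,0,1],[0.9,0,-0.9,0,-0.7,0,1]]
  ]
}}

```text
clock: 21.6
position: [0.5153, 0.1021, 0.101]
tcp_rot: [-0.053, 0.915, 0.121, 0.38]
wrist_force: [0.2, -0.1, -3.7]
gripper_width: 0.0102
grip_force: 109.9
```

```bash
python3 - <<'E'
from d import *
tinnow(); s=readout.read_state()
go([.56,.18,.07],20); go([.529,.238,.07],25)
E
```

```text
tin [0.5805 0.1199 0.0691] yaw 15.066412363174333 zaxis [-0.0009 -0.0001  1.    ] grip 109.90216970443726 0.010163654319157178
t 21.60 pos [0.5153 0.1021 0.101 ] q [ 0.102   0.1343 -0.3034  2.4833  3.2288  0.2564  1.5576] F [ 0.1773 -0.0967 -3.7247]
turn deg [ 3.4992 -0.0754 -3.4775] shift cm now-axes [-0.2179 -5.753  -0.3157] after-turn axes [ 0.1317 -5.7642  0.0363] world [-1.8692  5.4535  0.0982]
t 21.60 pos [0.5153 0.1021 0.101 ] q [ 0.102   0.1343 -0.3034  2.4833  3.2288  0.2564  1.5576] F [ 0.1773 -0.0967 -3.7247]
turn deg [ 7.0417 -0.1015 -7.0059] shift cm now-axes [ -1.2248 -11.578   -1.2846] after-turn axes [  0.2016 -11.7105   0.151 ] world [-4.7415 10.7102  0.0982]
```

{"fn": "jog_arm", "kwargs": {
  "deltas": [
    [[0.8,0,-0.8,-0.1,-0.8,-0.1,1],[0.9,0,-0.9,-0.1,-1.4,-0.1,1],[0.9,0,-0.9,-0.1,-1.7,-0.1,1],[0.9,0,-0.9,-0.1,-1.8,-0.1,1],[0.9,0,-0.9,-0.1,-1.8,-0.1,1],[0.9,0,-0.9,0,-1.8,0,1],[0.9,0,-0.9,0,-1.4,0,1],[0.8,0,-0.8,0,-0.9,0,1]]
  ]
}}

```text
clock: 22.6
position: [0.4697, 0.2094, 0.1015]
tcp_rot: [-0.086, 0.901, 0.2, 0.375]
wrist_force: [-0.4, -0.6, -3.2]
gripper_width: 0.0104
grip_force: 109.9
```

```bash
python3 - <<'E'
from d import *
tinnow(); s=readout.read_state()
go([.527,.2375,.068],25);go([.527,.2375,.051],25)
K=viewer.grab_frame("top")[:,:,::-1]; cv2.imwrite("pics/t7.png",K); print("pan px",proj("top",[.527,.2375,.05]),"tin px exp",proj("top",[.527,.2375,.128]))
E
```

```text
tin [0.5308 0.2382 0.0696] yaw 24.97791188616212 zaxis [-0.0017 -0.0003  1.    ] grip 109.92872357368469 0.01037826734342914
t 22.60 pos [0.4697 0.2094 0.1015] q [-0.1453  0.1117 -0.3291  2.5105  2.9643  0.268   1.7395] F [-0.439  -0.6146 -3.2356]
turn deg [ 0.0341 -0.0958  0.0036] shift cm now-axes [-0.3687 -0.0919 -0.1536] after-turn axes [-0.369  -0.092  -0.1529] world [-0.3734 -0.0724 -0.1529]
t 22.60 pos [0.4697 0.2094 0.1015] q [-0.1453  0.1117 -0.3291  2.5105  2.9643  0.268   1.7395] F [-0.439  -0.6146 -3.2356]
turn deg [ 0.0341 -0.0958  0.0036] shift cm now-axes [-1.5747 -0.0837  1.0446] after-turn axes [-1.5729 -0.083   1.0472] world [-0.3734 -0.0724 -1.8529]
pan px [211.3976 249.0092] tin px exp [205.7045 244.6829]
```

{"fn": "jog_arm", "kwargs": {
  "deltas": [
    [[0,0,0,-0.2,-0.1,0.1,1],[0,0,0,-0.3,0,0.2,1],[0,0,0,-0.3,0,0.2,1],[0,0,0,-0.3,0,0.2,1],[0,0,0,-0.2,0,0.1,1],[0,0,0,-0.1,0,0.1,1],[0,0,0,0,0,0,1],[0,0,0,0,0,0,1]]
  ]
}}

```text
clock: 23.65
position: [0.4667, 0.2079, 0.0853]
tcp_rot: [-0.085, 0.902, 0.198, 0.375]
wrist_force: [0.3, 0.4, -2.6]
gripper_width: 0.0105
grip_force: 109.9
```

```bash
python3 - <<'E'
from d import *
tinnow(); s=readout.read_state()
go([.527,.2375,.050],25)
E
```

```text
tin [0.5279 0.2365 0.0535] yaw 24.84403936247689 zaxis [-0.0019 -0.0002  1.    ] grip 109.9311375617981 0.010527796939898703
t 23.65 pos [0.4667 0.2079 0.0853] q [-0.1548  0.1598 -0.3275  2.5327  2.9499  0.3384  1.7546] F [ 0.3356  0.4389 -2.6125]
turn deg [ 0.1347 -0.1077 -0.0851] shift cm now-axes [-0.2655 -0.1052  0.2118] after-turn axes [-0.2649 -0.1051  0.2125] world [-0.0784  0.0813 -0.3371]
```

Continue down in 0.7 mm steps.

{"fn": "jog_arm", "kwargs": {
  "deltas": [
    [[0,0,0,-0.05,0,0.05,1],[0,0,0,-0.05,0,0.05,1],[0,0,0,-0.05,0,0.05,1],[0,0,0,-0.05,0,0.05,1],[0,0,0,0,0,0,1],[0,0,0,0,0,0,1],[0,0,0,0,0,0,1],[0,0,0,0,0,0,1]]
  ]
}}

```text
clock: 24.65
position: [0.4676, 0.2083, 0.0833]
tcp_rot: [-0.085, 0.901, 0.198, 0.376]
wrist_force: [-1.6, 0.1, 3.0]
gripper_width: 0.0105
grip_force: 110.6
```

```bash
python3 - <<'E'
from d import *
tinnow(); print(readout.read_state()["wrist_force"])
E
```

```text
tin [0.5289 0.2369 0.0517] yaw 24.842879401494248 zaxis [-0.0043 -0.001   1.    ] grip 110.59321403503418 0.010492617789924653
[-1.5981  0.1458  3.0245]
```

{"fn": "jog_arm", "kwargs": {
  "deltas": [
    [[0,0,0,0,0,0,1],[0,0,0,0,0,0,1],[0,0,0,0,0,0,0.8],[0,0,0,0,0,0,0.6],[0,0,0,0,0,0,0.4],[0,0,0,0,0,0,0.2],[0,0,0,0,0,0,0],[0,0,0,0,0,0,0]]
  ],
  "grip_force": 20
}}

```text
clock: 25.65
position: [0.4666, 0.2078, 0.0824]
tcp_rot: [-0.085, 0.902, 0.198, 0.375]
wrist_force: [-0.3, 0.3, -1.3]
gripper_width: 0.0854
grip_force: 0.0
```

```bash
python3 - <<'E'
from d import *
s=readout.read_state(); print(s["wrist_force"],s["gripper_width"],s["qpos"])
im=viewer.grab_frame("wrist")[:,:,::-1]; t=viewer.grab_frame("top")[:,:,::-1]; sc=viewer.grab_frame("scene")[:,:,::-1]
A=cv2.resize(im[20:460,100:540],(300,300));B=cv2.resize(t[190:290,160:260],(300,300),interpolation=2);C=cv2.resize(sc[200:350,240:390],(200,300)[::1],interpolation=2)
cv2.imwrite("pics/c8.png",np.hstack([A,B,C])); print("rim exp wrist",proj("wrist",[.528,.237,.11],s),"top",proj("top",[.527,.2375,.11]))
E
```

```text
[-0.2866  0.2578 -1.2946] 0.08539620961237586 [-0.1561  0.1697 -0.3271  2.5351  2.9487  0.3504  1.7567]
rim exp wrist [318.356 133.806] top [207.067  245.7183]
```

View pics/c8.png

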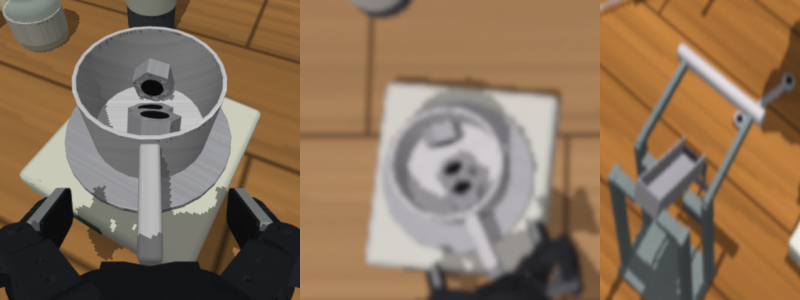

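The tin stands upright on the pan, with three nuts visible in the top crop at (440,130), (452,168) and (462,186). Its rim centre is within about 7 mm of the pan centre, and the trough is empty. I back the open hand off upward a little.

{"fn": "jog_arm", "kwargs": {
  "deltas": [
    [[0,0,0,0.3,0,-0.3,0],[0,0,0,0.5,0,-0.5,0],[0,0,0,0.5,0,-0.5,0],[0,0,0,0.3,0,-0.3,0],[0,0,0,0,0,0,0],[0,0,0,0,0,0,0],[0,0,0,0,0,0,0],[0,0,0,0,0,0,0]]
  ]
}}

```text
clock: 26.8
position: [0.4664, 0.2076, 0.1047]
tcp_rot: [-0.085, 0.902, 0.198, 0.374]
wrist_force: [0.6, 0.5, 0.2]
gripper_width: 0.0856
grip_force: 0.0
```

```bash
python3 - <<'E'
from d import *
s=readout.read_state(); print(s["wrist_force"],s["gripper_width"],s["position"],s["dq"])
t=viewer.grab_frame("top")[:,:,::-1]; a=cv2.imread("pics/t7.png"); 
p=t[240:250,310:320]
# push bar back at rest: compare dispenser area with first picture
o=cv2.imread("pics/top0.png"); d=cv2.absdiff(o[196:212,295:335],np.ascontiguousarray(t[196:212,295:335])); print("pushbar region diff",d.mean(),d.max())
from workcell import close_job
print(close_job())
E
```

```text
[0.5621 0.5038 0.1714] 0.08557782464444404 [0.4664 0.2076 0.1047] [ 0.0003  0.0007 -0.0005 -0.0017 -0.0002  0.0001 -0.    ]
pushbar region diff 0.9671875 2
the job is handed in; nothing more can be done
None
```

The tin stands upright on the scale's pan, about 7 mm off centre, with all three nuts inside; the gate has sprung back up, the gripper is open and clear, and the job was handed in at about 27 s (no verdict was shown).

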